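# Vent the vacuum drying box, add a specimen jar and latch the lid

### The arm

A 7-joint arm with a two-finger parallel gripper is mounted at the origin on the work surface. World frame = base frame: x ahead of the robot, y to its left, z up, the work surface at z = 0. Lengths are in m, angles in rad, forces in N, time in s.
With the tool pointing down it reaches from about 0.425 to 0.95 m from the base axis. Payload 4.7 kg.
Tool frame: the origin (TCP) lies at the very end of the fingers, on their centre line; the grasp point (between the pads) lies 19 mm behind it; z points along the fingers, y is the direction in which the jaws open and shut (so a half turn about z gives the same grasp; the last joint's range is limited). The gripper opens to 87 mm and grips with 3 to 60 N. Pads are 19 mm wide; open, the fingers measure 117 mm over their backs; the gripper's body (75 mm by 190 mm) begins 51 mm behind the grasp point.
Start: joints at [1.273, 0.469, -0.049, 1.532, 0.024, 1.141, -0.082], TCP at [0.179, -0.651, 0.223] pointing down, gripper open.
Joint ranges: [-2.59, 2.59], [-0.33, 1.99], [-1.39, 1.29], [0.1, 2.45], [-1.04, 4.18], [0.21, 1.99], [-2.66, 2.66]. Speed limits (rad/s): [2.57, 2.57, 3.14, 3.14, 3.14, 3.14, 3.14].

### API

Orientations are given as a unit quaternion [w, x, y, z].
In Python, from rig import ctrl gives the robot as it stands. The module is installed in compiled form; this text tells all that it offers.
- The arm moves only by the tool servo_tool, never from a script. Its argument "motion" is a list of rows, each an object with "delta_pos": the shift along the tool's x, y, z in m, a list of three; "rotation": the turn, a rotation vector about the tool's x, y, z in degrees, a list of three; "grip": the finger opening in m, from 0 to 0.087. In form: [{"delta_pos": [tx, ty, tz], "rotation": [ax, ay, az], "grip": grip}, ...]. A call has 1 to 20 rows; each row shifts and turns the commanded pose from where the row before left it, along the tool's axes as they then stand; what a row does not reach is not made up. A row lasts 1/10 s, in which the tool goes at most 50 mm and 8.59 degrees, less where a joint would pass 70% of its speed; a pose out of reach is approached as far as the arm can. A call with a gripper value outside its range is refused whole. The fingers move at their own pace and stop on an object; the grip force is fixed at half the most. Time passes only in rows, so rows that do not move let the fingers close. It gives the time, the measured TCP pose, the force and the opening at its end, in the units of the state.
- ctrl.get_state(): the state, without advancing time (a new reading comes with each control period).
- ctrl.get_image(name): name is "scene" or "side" or "wrist"; returns (picture, depth): 384x512x3 uint8, red, green, blue; 384x512 float32, m along the optical axis (not along the pixel's ray), 0 where there is no reading.
- ctrl.camera_info(name): a dict with "camera_matrix" (3x3 intrinsics, pixels), "dist_coeffs" ([k1, k2, p1, p2, k3] as OpenCV has them; the pictures are not rectified), "eye" and "orientation" of the camera in the world. Camera axes: x right, y down, z forward; pixel columns grow to the right and rows downward; lengths in m; the calibration is good to about 2 mm. A picture is of the moment at which its call begins: read the wrist's pose just before it. camera_info takes no time and is no camera call; for the wrist camera it gives the pose at the moment of the call.
- ctrl.job_done(): hands the job in, once; it reports no verdict.
The state is a dict: "t": time; "qpos": joint angles; "qvel": joint speeds; "effort": joint torques, N m; "tool_pos": TCP position; "tcp_rot": TCP orientation; "force": force on the tool from outside, world axes, zero at the start; "moment": the same for the moment, N m; "gripper_width": opening from 0.0 (shut) to 1.0 (fully open).
Only numpy, scipy, OpenCV 4.12 (cv2) and the standard library are available. Lean on these libraries where they do the work, as an engineer would, in place of code of your own. Each camera call takes 0.05 s, during which the arm holds its last target.

### The job

Put the open glass jar with the brown seed pod into the clear vacuum drying box. The box is still under vacuum, so first open the red tap on its lid fully; then raise the lid by its blue tab, carry the jar over upright and stand it gently on the white shelf plate beside the purple petal dish that is already in there, lower the lid without letting it drop, and finally swing the steel hasp over until it lies fully home over its staple. Leave the tap open for the pump, and leave everything else where it stands.

Things in the scene. Friction and masses are not known exactly. Their poses are not given: they have to be found in the camera images.
- vacbox: Clear acrylic vacuum drying box fixed to the bench, 150 (x) x 240 (y) x 98 mm high, walls 10 mm, so the inside is 130 x 220 mm. Origin: centre of its underside. Its x axis points from the front (hasp, tab) to the rear (lid hinge), y to the left seen from the front, z up. The white shelf plate inside has its top 16 mm above the origin and covers the whole floor. A 12 mm clear lid lies on the rim, its top 112 mm above the origin.
- lid (a joint): Angle of the lid in rad: 0 shut on the seal, 1.57 standing upright, stop at 1.75. It is hinged at the rear about the box's y axis and weighs 0.5 kg. Its hinge rubs a little: it stays up beyond about 1.35 rad and falls shut by its weight below that.
- lid_hinge (a point): Point on the lid's hinge line, in the box frame at (78, 0, 106) mm; axes as the box.
- lid_tab (a point): Grip point of the blue lifting tab at the lid's front edge, left of the middle: a tongue 24 mm wide (y), 12 mm thick, sticking out 45 mm from the lid's edge; the point is 181 mm from the hinge line, at mid thickness, 80 mm to the left of the middle, 28 mm out from the lid's edge. Axes turn with the lid (those of the box when shut). Pinched across its width it can turn between the fingers as the lid swings.
- tap_grip (a point): Centre of the tap's red grip bar, 44 mm long (its own x axis), 11 mm wide (its own y axis), 22 mm high, on the lid 55 mm to the right of the middle and 8 mm behind it (in the box frame at (8, -55, 148) mm with the lid shut); with the lid shut this point is 148 mm above the bench and 36 mm above the lid's top. Its axis is the lid's normal. A brass hose nozzle lies low on the lid, pointing to the box's right (-y).
- tap (a joint): Angle of the tap in rad: 0 shut (bar along the box's x axis), 1.57 fully open (stop; bar in line with the hose nozzle). It grows counter-clockwise seen from above; it is stiff enough to stay where it is left (0.04 N m).
- hasp (a joint): Angle of the steel hasp in rad: 0 closed, lying flat on the lid over its staple and pointing to the rear; 1.57 upright; 2.4 open stop, leaning forward off the box. It is a slotted strap 24 mm wide (y), 3 mm thick, reaching 61 mm from its pivot, the last 14 mm bent up a little; it stays where it is left (0.02 N m), so it must be pressed right down.
- hasp_pivot (a point): The hasp's pivot, in the middle of the box's front, in the box frame at (-84, 0, 116) mm; it turns about the box's y axis. Axes as the box.
- hasp_tip (a point): Point on the middle of the hasp 50 mm from its pivot; its x axis points along the strap, away from the pivot.
- pod_jar_mid (a point): Centre, half-way up, of the open (uncapped) glass jar with a brown seed pod inside: 48 mm across, 62 mm high, 0.11 kg. z up.
- petal_dish_mid (a point): Centre, half-way up, of the low open glass dish with purple petals that already stands in the box: 50 mm across, 30 mm high, loose.
- seed_jar_mid (a point): Centre of a loose glass jar with a black cap (dark seeds), 48 mm across, 70 mm high.
- moss_jar_mid (a point): Centre of a loose glass jar with a black cap (green moss), 48 mm across, 70 mm high.
- dropper_mid (a point): Centre of a loose amber dropper bottle, 40 mm across, 97 mm high.
- petri_mid (a point): Centre of a loose stack of three petri dishes, 60 mm across, 44 mm high.
- stain_plate_mid (a point): Centre of a loose white stain plate, 84 mm across, 13 mm high.
- brush_jar_mid (a point): Centre of a fixed glass beaker, 68 mm across, 85 mm high, with brushes standing in it up to 200 mm high.

How it is judged:
On the way, in this order (a step that is already met when the one before it is completed fails the run):
1. the tap is open (beyond 1.35 rad) while the lid is still shut (value of joint tap above 1.35 rad and value of joint lid below 0.06 rad), for 0.1 s.
2. the jar stands upright on the shelf plate in the box, let go (z of pod_jar_mid in the frame of vacbox between 0.041 and 0.053 m and x of pod_jar_mid in the frame of vacbox between -0.06 and 0.06 m and y of pod_jar_mid in the frame of vacbox between -0.105 and 0.105 m and angle between pod_jar_mid's own z axis and vertical below 0.1 rad and contact force between pod_jar and the fingers below 0.1 N), for 0.1 s.
3. the lid is shut (below 0.04 rad) (value of joint lid below 0.04 rad), for 0.1 s.
4. the hasp lies home over its staple (below 0.08 rad) (value of joint hasp below 0.08 rad and value of joint lid below 0.04 rad), for 0.2 s.
At the end, for the whole second after the job is handed in: The jar stands upright (within 0.1 rad) and still on the shelf plate inside the box, the lid is shut (below 0.04 rad), the hasp is home over its staple (below 0.08 rad) and the tap is open (beyond 1.35 rad) (all of step 4 and value of joint tap above 1.35 rad and z of pod_jar_mid in the frame of vacbox between 0.041 and 0.053 m and x of pod_jar_mid in the frame of vacbox between -0.06 and 0.06 m and y of pod_jar_mid in the frame of vacbox between -0.105 and 0.105 m and angle between pod_jar_mid's own z axis and vertical below 0.1 rad and linear speed of pod_jar below 0.02 m/s); the robot touches nothing.
It fails at once if the lid is raised (beyond 0.08 rad) before the tap is open (1.3 rad) (value of joint lid above 0.08 rad and value of joint tap below 1.3 rad).
It fails at once if the lid is dropped or slammed (closing faster than 4 rad/s, as if let go more than about 15 mm up) (velocity of joint lid below -4 rad/s).
It fails at once if the jar is dropped (falls free faster than 0.45 m/s, about 10 mm) (linear speed of pod_jar above 0.45 m/s and contact force between pod_jar and the fingers below 0.05 N).
It fails at once if the jar is tipped more than 0.7 rad (angle between pod_jar_mid's own z axis and vertical above 0.7 rad).
It fails at once if another thing is pushed more than 25 mm or knocked over (distance of any of petal_dish_mid, seed_jar_mid, moss_jar_mid, dropper_mid, petri_mid, stain_plate_mid from where it was at the start of the episode above 0.025 m or angle between any of petal_dish_mid, seed_jar_mid, moss_jar_mid, dropper_mid's own z axis and vertical above 0.4 rad).
It also fails if it takes over 72 s, if anything falls off the work surface, if the arm or the gripper's body presses on something with over 40 N, if the wrist force passes 120 N, or if a joint passes its speed limit or range.

## Working session

There is one attempt and no reset: what is moved stays moved. The work goes in short steps, Python scripts to look and compute and a tool call to move; the robot and the scene stay as the last step left them, time stands still between calls to the robot, and variables do not carry over. Pictures are saved under pics/ and viewed, and the job is handed in when it is done.

Besides the shell and the picture viewer there is one more tool, called after ">>>" as name([rows], argument=value, ...), one row to a line, values as JSON. servo_tool: Moves the arm, as the interface text tells. Its arguments: {"type":"object","properties":{"motion":{"type":"array"}},"required":["motion"]}

```bash
mkdir -p pics; python3 - <<'E'
from rig import ctrl
import cv2, numpy as np
s=ctrl.get_state(); print(s)
for n in ["scene","side","wrist"]:
    i=ctrl.camera_info(n); print(n,i)
    p,d=ctrl.get_image(n)
    cv2.imwrite(f"pics/{n}0.png",p[:,:,::-1]); np.savez(f"{n}0.npz",p=p,d=d)
E
```

```text
{'t': 0.0, 'qpos': array([ 1.27310538,  0.46941401, -0.04858813,  1.53371578,  0.02409641,
        1.14097532, -0.08234128]), 'qvel': array([ 1.51034981e-03, -1.34560356e-03,  8.35202969e-04,  9.07064202e-04,
        3.95065872e-04,  9.60239241e-05,  5.78704746e-04]), 'effort': array([-2.64171200e-05, -5.07973337e+01, -8.04776000e-02, -2.36152124e+01,
       -6.12101331e-02,  3.80364899e-02,  1.72650302e-04]), 'tool_pos': array([ 0.17910283, -0.65017689,  0.22150864]), 'tcp_rot': array([-9.49412961e-04,  9.90983176e-01,  1.33982900e-01, -1.64112912e-04]), 'force': array([-0.21552334,  0.29436917,  0.01710157]), 'moment': array([0.01258298, 0.03997522, 0.03274493]), 'gripper_width': 0.9999006087043348}
scene {'camera_matrix': array([[460.2048858 ,   0.        , 260.59450316],
       [  0.        , 460.2048858 , 191.081747  ],
       [  0.        ,   0.        ,   1.        ]]), 'dist_coeffs': array([-0.00474566,  0.        ,  0.        ,  0.        ,  0.        ]), 'eye': array([ 1.0775808 , -0.59039481,  0.76420924]), 'orientation': array([-0.40695416,  0.84291845,  0.31744119, -0.15201282])}
side {'camera_matrix': array([[405.35299323,   0.        , 260.58138944],
       [  0.        , 405.35299323, 193.16892545],
       [  0.        ,   0.        ,   1.        ]]), 'dist_coeffs': array([-0.01852124,  0.        ,  0.        ,  0.        ,  0.        ]), 'eye': array([0.29340824, 0.66157817, 0.88871954]), 'orientation': array([ 0.05235599, -0.16461449,  0.92291158, -0.34408595])}
wrist {'camera_matrix': array([[311.5684677 ,   0.        , 259.26826003],
       [  0.        , 311.5684677 , 191.48878363],
       [  0.        ,   0.        ,   1.        ]]), 'dist_coeffs': array([-0.08044509,  0.        ,  0.        ,  0.        ,  0.        ]), 'eye': array([ 0.25706258, -0.62842761,  0.38336615]), 'orientation': array([ 0.11624539,  0.7873049 , -0.59873433, -0.09030619])}
```

View pics/scene0.png

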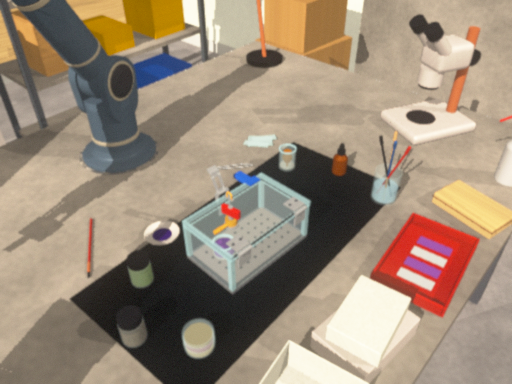

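View pics/side0.png

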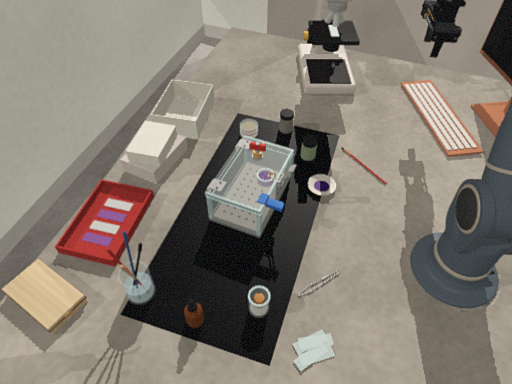

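View pics/wrist0.png

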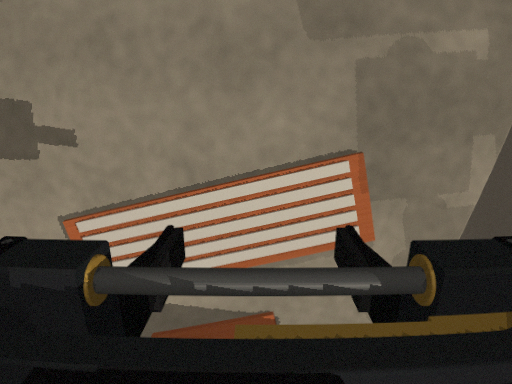

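The scene view shows the box around (247,230), the red tap at (230,212), the blue tab at (245,178) and the pod jar at (288,157). In the side view the jar is at (259,300), the tab at (270,203) and the tap at (258,147). Next I'll zoom in.

```bash
cat > h.py <<'E'
import numpy as np, cv2
from scipy.spatial.transform import Rotation as R
def rot(q): return R.from_quat([q[1],q[2],q[3],q[0]]).as_matrix()
def rays(info,uv):
    uv=np.asarray(uv,float).reshape(-1,1,2)
    n=cv2.undistortPoints(uv,info['camera_matrix'],info['dist_coeffs']).reshape(-1,2)
    d=np.c_[n,np.ones(len(n))]
    return info['eye'], d@rot(info['orientation']).T   # per unit depth
def onz(info,uv,z):
    e,d=rays(info,uv); t=(z-e[2])/d[:,2]; return e+t[:,None]*d
def tri(i1,u1,i2,u2):
    e1,d1=rays(i1,[u1]);e2,d2=rays(i2,[u2]);d1=d1[0];d2=d2[0]
    A=np.c_[d1,-d2]; s=np.linalg.lstsq(A,e2-e1,rcond=None)[0]
    p=e1+s[0]*d1;q=e2+s[1]*d2
    return (p+q)/2,np.linalg.norm(p-q)
def proj(info,P):
    P=np.asarray(P,float).reshape(-1,3)
    M=rot(info['orientation']).T; r=cv2.Rodrigues(M)[0]; t=-M@info['eye']
    return cv2.projectPoints(P,r,t,info['camera_matrix'],info['dist_coeffs'])[0].reshape(-1,2)
def crop(src,dst,x0,y0,w,h,s):
    p=cv2.imread(src)[y0:y0+h,x0:x0+w]; cv2.imwrite(dst,cv2.resize(p,None,fx=s,fy=s,interpolation=cv2.INTER_CUBIC))
E
python3 - <<'E'
from h import *
crop('pics/scene0.png','pics/scene0c.png',170,130,160,120,5)
crop('pics/side0.png','pics/side0c.png',190,120,150,112,5)
crop('pics/side0.png','pics/side0d.png',150,250,160,110,5)
E
```

```text
(no output)
```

View pics/scene0c.png

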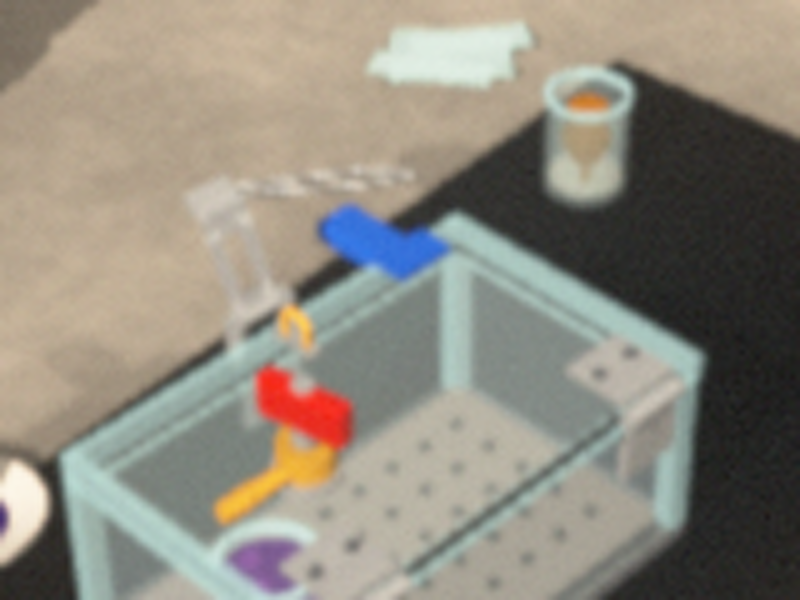

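View pics/side0c.png

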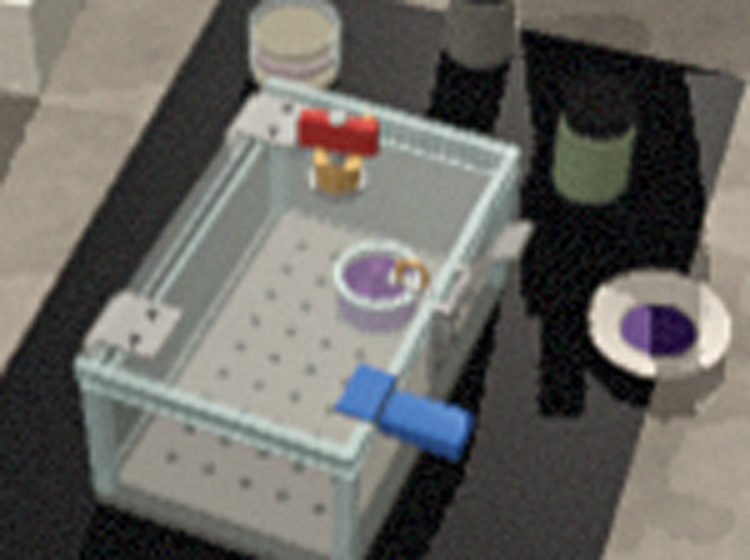

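View pics/side0d.png

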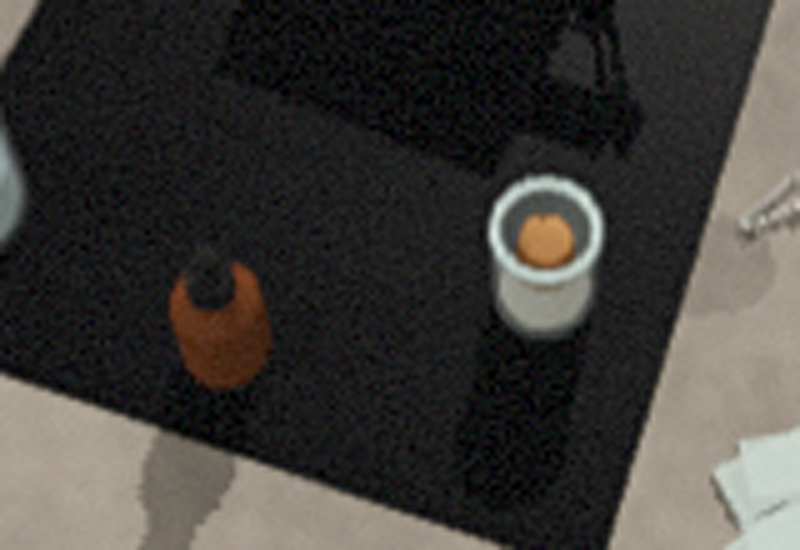

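```bash
python3 - <<'E'
from h import *
from rig import ctrl
sc=ctrl.camera_info('scene'); si=ctrl.camera_info('side')
c=lambda x,y:(170+x/5,130+y/5); s=lambda x,y:(190+x/5,120+y/5); s2=lambda x,y:(150+x/5,250+y/5)
P={'FL':(c(456,212),s(355,455)),'RL':(c(703,354),s(78,362)),'FR':(c(63,455),s(518,146))}
for k,(a,b) in P.items():
    print(k,onz(sc,[a],.112).round(4),onz(si,[b],.112).round(4),tri(sc,a,si,b))
# tap top corners: center top z .159
print('tap', onz(sc,[c(304,384)],.159), onz(si,[s(338,116)],.159))
# tab top: tongue end
print('tab end', onz(sc,[c(340,213)],.112), onz(si,[s(470,418)],.112))
# jar rim centre z=.062
print('jar', onz(sc,[c(589,95)],.062), onz(si,[s2(546,229)],.062), )
print('drop', onz(si,[s2(220,385)],.0), )
E
```

```text
FL [[0.4921 0.0823 0.112 ]] [[0.4881 0.0818 0.112 ]] (array([0.4897049 , 0.0824524 , 0.11131138]), np.float64(0.003560558923603653))
RL [[0.6445 0.0745 0.112 ]] [[0.6394 0.0749 0.112 ]] (array([0.64178928, 0.07492234, 0.11056049]), np.float64(0.004095000223927356))
FR [[ 0.4819 -0.1572  0.112 ]] [[ 0.4774 -0.157   0.112 ]] (array([ 0.47883015, -0.15684249,  0.11068166]), np.float64(0.003384922237649287))
tap [[ 0.56569232 -0.09561262  0.159     ]] [[ 0.56256829 -0.09550466  0.159     ]]
tab end [[0.45090011 0.04496729 0.112     ]] [[0.44271765 0.03976881 0.112     ]]
jar [[0.43029324 0.26523243 0.062     ]] [[0.42347785 0.27023022 0.062     ]]
drop [[0.54473382 0.36372841 0.        ]]
```

```bash
python3 - <<'E'
from h import *
from rig import ctrl
sc=ctrl.camera_info('scene'); si=ctrl.camera_info('side')
c=lambda x,y:(170+x/5,130+y/5); s=lambda x,y:(190+x/5,120+y/5)
B=lambda P:(R.from_euler('z',0.048).as_matrix()@(np.asarray(P)-[.5603,-.041,0]))
print('dish',B(onz(sc,[c(270,560)],.046)[0]),B(onz(si,[s(378,275)],.046)[0]))
p,e=tri(sc,c(213,198),si,s(512,238)); print('hasp tip',p,e,B(p))
for th in (2.4,2.2,2.0):
  for r in (61,): 
    W=np.array([-84+r*np.cos(th),0,116+r*np.sin(th)])/1000
    Wd=R.from_euler('z',-0.048).as_matrix()@W+[.5603,-.041,0]
    print(th,W,(proj(sc,Wd)[0]-[170,130])*5,(proj(si,Wd)[0]-[190,120])*5)
E
```

```text
dish [-0.01548334 -0.05867237  0.046     ] [-0.0209426  -0.05511183  0.046     ]
hasp tip [ 0.44937562 -0.03537952  0.16426895] 0.002830346664466231 [-0.11106629  0.00029168  0.16426895]
2.4 [-0.12898102  0.          0.15720325] [184.19916096 193.69418406] [542.22002676 258.85910586]
2.2 [-0.11989857  0.          0.16531828] [196.25923639 187.20521807] [526.41362177 242.31469398]
2.0 [-0.10938496  0.          0.17146714] [210.98076158 185.52101649] [507.47306628 227.60584013]
```

```bash
python3 - <<'E'
from h import *
import numpy as np
from rig import ctrl
si=ctrl.camera_info('side'); d=np.load('side0.npz')['d']
for u,v in [(330,5),(318,35),(340,40),(327,80),(305,35),(287,120),(309,145)]:
    e,r=rays(si,[(u,v)]); print((u,v),e+r[0]*d[v,u],onz(si,[(u,v)],0)[0])
from scipy.spatial.transform import Rotation as R
q=ctrl.get_state()['tcp_rot']; print(rot(q))
E
```

```text
(330, 5) [ 0.52286975 -0.67373692  0.29115715] [ 0.63467291 -1.32435775  0.        ]
(318, 35) [ 0.54317962 -0.63974875  0.19927455] [ 0.61537259 -1.01587932  0.        ]
(340, 40) [ 0.46548571 -0.63437594  0.19948563] [ 0.51529025 -1.00946518  0.        ]
(327, 80) [ 0.48571178 -0.62376951  0.0448436 ] [ 4.95930793e-01 -6.92072930e-01  1.11022302e-16]
(305, 35) [ 0.62158774 -0.78650006  0.11159998] [ 0.66871669 -0.99445454  0.        ]
(287, 120) [ 0.55001714 -0.33910266  0.05650469] [ 0.56744005 -0.40704565  0.        ]
(309, 145) [ 0.45065829 -0.24118704  0.06449701] [ 0.46296341 -0.31183017  0.        ]
[[ 9.64067162e-01  2.65658272e-01 -4.36393690e-04]
 [ 2.65658629e-01 -9.64066065e-01  1.45436966e-03]
 [-3.43470156e-05 -1.51804178e-03 -9.99998847e-01]]
```

>>> servo_tool([
  {"delta_pos":[0,0,-0.025],"rotation":[0,0,6.05],"grip":0.06},
  {"delta_pos":[0,0,-0.025],"rotation":[0,0,6.05],"grip":0.06},
  {"delta_pos":[0,0,-0.025],"rotation":[0,0,6.05],"grip":0.06},
  {"delta_pos":[0.0123,-0.0331,0],"rotation":[0,0,0],"grip":0.06},
  {"delta_pos":[0.0123,-0.0331,0],"rotation":[0,0,0],"grip":0.06},
  {"delta_pos":[0.0123,-0.0331,0],"rotation":[0,0,0],"grip":0.06},
  {"delta_pos":[0.0123,-0.0331,0],"rotation":[0,0,0],"grip":0.06},
  {"delta_pos":[0.0123,-0.0331,0],"rotation":[0,0,0],"grip":0.06},
  {"delta_pos":[0.0123,-0.0331,0],"rotation":[0,0,0],"grip":0.06},
  {"delta_pos":[0.0123,-0.0331,0],"rotation":[0,0,0],"grip":0.06},
  {"delta_pos":[0.0123,-0.0331,0],"rotation":[0,0,0],"grip":0.06},
  {"delta_pos":[0.0123,-0.0331,0],"rotation":[0,0,0],"grip":0.06},
])

```text
t: 1.35
tool_pos: [0.3044, -0.357, 0.2974]
tcp_rot: [-0.0, 1.0, -0.024, -0.0]
force: [1.8, 0.0, 1.1]
gripper_width: 0.687
```

>>> servo_tool([
  {"delta_pos":[0.0248,-0.0275,0],"rotation":[0,0,0],"grip":0.06},
  {"delta_pos":[0.0248,-0.0275,0],"rotation":[0,0,0],"grip":0.06},
  {"delta_pos":[0.0248,-0.0275,0],"rotation":[0,0,0],"grip":0.06},
  {"delta_pos":[0.0248,-0.0275,0],"rotation":[0,0,0],"grip":0.06},
  {"delta_pos":[0.0248,-0.0275,0],"rotation":[0,0,0],"grip":0.06},
  {"delta_pos":[0.0248,-0.0275,0],"rotation":[0,0,0],"grip":0.06},
  {"delta_pos":[0.0248,-0.0275,0],"rotation":[0,0,0],"grip":0.06},
  {"delta_pos":[0.0248,-0.0275,0],"rotation":[0,0,0],"grip":0.06},
  {"delta_pos":[0.0248,-0.0275,0],"rotation":[0,0,0],"grip":0.06},
  {"delta_pos":[0.0248,-0.0275,0],"rotation":[0,0,0],"grip":0.06},
])

```text
t: 2.35
tool_pos: [0.5658, -0.0947, 0.2973]
tcp_rot: [0.0, 1.0, -0.024, -0.0]
force: [0.4, -0.3, -0.1]
gripper_width: 0.687
```

```bash
cat >> h.py <<'E'
def shot(tag,names=('wrist',)):
    from rig import ctrl
    import pickle
    s=ctrl.get_state(); out={}
    for n in names:
        i=ctrl.camera_info(n); p,d=ctrl.get_image(n)
        cv2.imwrite(f"pics/{n}{tag}.png",p[:,:,::-1]); out[n]=(i,p,d)
    pickle.dump((s,out),open(f"{tag}.pkl",'wb'))
    print(s['t'],s['tool_pos'],s['tcp_rot'].round(4),s['qpos'].round(2),s['force'].round(1),s['gripper_width'])
    return s,out
E
python3 -c "
from h import *
shot('1',('wrist',))"
```

```text
2.35 [ 0.56575161 -0.0946868   0.29730459] [ 1.000e-04  9.997e-01 -2.410e-02 -2.000e-04] [ 0.43  0.28 -0.42  1.66  0.12  1.23 -1.64] [ 0.4 -0.3 -0.1] 0.6870754979820971
```

View pics/wrist1.png

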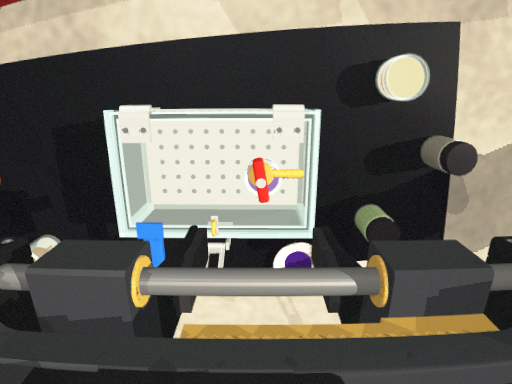

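```bash
cat > m.py <<'E'
from h import *
import pickle,sys
s,o=pickle.load(open('1.pkl','rb')); i,p,d=o['wrist']
hsv=cv2.cvtColor(p,cv2.COLOR_RGB2HSV)
red=(((hsv[...,0]<6)|(hsv[...,0]>174))&(hsv[...,1]>170)&(hsv[...,2]>90)); red[:100]=0;red[230:]=0
ys,xs=np.nonzero(red); print(len(xs),xs.min(),xs.max(),ys.min(),ys.max())
P=onz(i,np.c_[xs,ys],.159)
r=cv2.minAreaRect((P[:,:2]*1000).astype(np.float32)); print('bar',r)
print(cv2.boxPoints(r))
blue=(hsv[...,0]>100)&(hsv[...,0]<125)&(hsv[...,1]>150)&(hsv[...,2]>80); blue[280:]=0
ys,xs=np.nonzero(blue); P=onz(i,np.c_[xs,ys],.112); print('blue',len(xs),P.min(0),P.max(0), cv2.minAreaRect((P[:,:2]*1000).astype(np.float32)))
# corners of lid
for n,uv in dict(RL=(104,110),RR=(321,108),FL=(119,238),FR=(315,238)).items(): print(n,onz(i,[uv],.112)[0], d[uv[1],uv[0]])
E
python3 m.py; python3 -c "
from h import *
crop('pics/wrist1.png','pics/w1c.png',95,95,240,180,3.3)"
```

```text
355 253 268 158 202
bar ((566.5997314453125, -95.01959991455078), (45.53506851196289, 10.588654518127441), 7.068366527557373)
[[ 543.35376  -92.56714]
 [ 544.65674 -103.07532]
 [ 589.8457   -97.47206]
 [ 588.5427   -86.96388]]
blue 804 [0.44746184 0.02811569 0.112     ] [0.5075555  0.06185192 0.112     ] ((477.301513671875, 45.69584655761719), (33.14120864868164, 59.39690399169922), 87.5977554321289)
RL [0.6428767  0.07481243 0.112     ] 0.3361928
RR [ 0.63219036 -0.16378269  0.112     ] 0.4426394
FL [0.48833448 0.0849464  0.112     ] 0.5040896
FR [ 0.47795329 -0.15782203  0.112     ] 0.16915677
```

View pics/w1c.png

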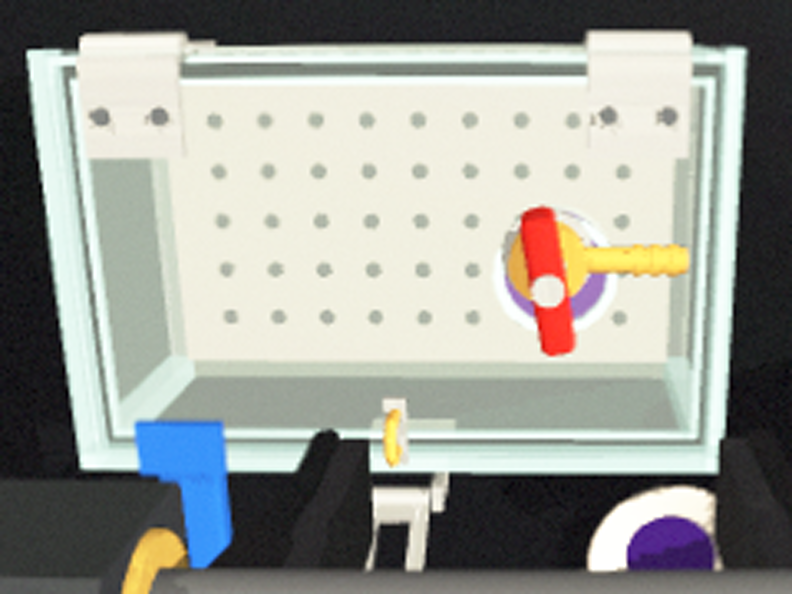

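The bar's centre is at (0.5666, -0.0950) with a yaw of about 7°. I'll align to it, descend and close.

>>> servo_tool([
  {"delta_pos":[0.0009,0.0002,0.03],"rotation":[0,0,-4.9],"grip":0.04},
  {"delta_pos":[0,0,0.03],"rotation":[0,0,-4.9],"grip":0.04},
  {"delta_pos":[0,0,0.03],"rotation":[0,0,0],"grip":0.04},
  {"delta_pos":[0,0,0.03],"rotation":[0,0,0],"grip":0.04},
  {"delta_pos":[0,0,0.025],"rotation":[0,0,0],"grip":0.04},
  {"delta_pos":[0,0,0.018],"rotation":[0,0,0],"grip":0.04},
  {"delta_pos":[0,0,0],"rotation":[0,0,0],"grip":0.0},
  {"delta_pos":[0,0,0],"rotation":[0,0,0],"grip":0.0},
  {"delta_pos":[0,0,0],"rotation":[0,0,0],"grip":0.0},
  {"delta_pos":[0,0,0],"rotation":[0,0,0],"grip":0.0},
])

```text
t: 3.4
tool_pos: [0.5668, -0.0961, 0.1359]
tcp_rot: [0.0, 0.998, 0.061, 0.001]
force: [0.2, 0.3, -0.4]
gripper_width: 0.181
```

>>> servo_tool([
  {"delta_pos":[0,0,0],"rotation":[0,0,0],"grip":0.0},
  {"delta_pos":[0,0,0],"rotation":[0,0,0],"grip":0.0},
  {"delta_pos":[0,0,0],"rotation":[0,0,0],"grip":0.0},
])

```text
t: 3.7
tool_pos: [0.5666, -0.0956, 0.1357]
tcp_rot: [0.0, 0.998, 0.062, 0.001]
force: [-1.1, 1.5, 5.6]
gripper_width: 0.123
```

>>> servo_tool([
  {"delta_pos":[0,0,0],"rotation":[0,0,-7],"grip":0.0},
  {"delta_pos":[0,0,0],"rotation":[0,0,-7],"grip":0.0},
  {"delta_pos":[0,0,0],"rotation":[0,0,-7],"grip":0.0},
  {"delta_pos":[0,0,0],"rotation":[0,0,-7],"grip":0.0},
  {"delta_pos":[0,0,0],"rotation":[0,0,-7],"grip":0.0},
  {"delta_pos":[0,0,0],"rotation":[0,0,-7],"grip":0.0},
  {"delta_pos":[0,0,0],"rotation":[0,0,-7],"grip":0.0},
  {"delta_pos":[0,0,0],"rotation":[0,0,-7],"grip":0.0},
  {"delta_pos":[0,0,0],"rotation":[0,0,-7],"grip":0.0},
  {"delta_pos":[0,0,0],"rotation":[0,0,-7],"grip":0.0},
  {"delta_pos":[0,0,0],"rotation":[0,0,-6],"grip":0.0},
  {"delta_pos":[0,0,0],"rotation":[0,0,-3],"grip":0.0},
  {"delta_pos":[0,0,0],"rotation":[0,0,0],"grip":0.0},
])

```text
t: 5.0
tool_pos: [0.5641, -0.0932, 0.1356]
tcp_rot: [-0.002, 0.73, 0.683, -0.001]
force: [-7.9, 5.1, 11.6]
gripper_width: 0.124
```

```bash
python3 -c "
from rig import ctrl
s=ctrl.get_state();print(s['t'],s['tcp_rot'],s['force'],s['moment'],s['qpos'])"
```

```text
5.0 [-2.19728307e-03  7.30238785e-01  6.83188124e-01 -6.90018781e-04] [-7.88303174  5.10420739 11.64506019] [1.11412975 1.60504407 0.02646695] [ 0.64828111  0.50260158 -0.74278194  1.8386127   0.40524235  0.96257914
 -0.33757987]
```

>>> servo_tool([
  {"delta_pos":[0,0,0],"rotation":[0,0,0],"grip":0.045},
  {"delta_pos":[0,0,0],"rotation":[0,0,0],"grip":0.045},
  {"delta_pos":[0,0,0],"rotation":[0,0,0],"grip":0.045},
  {"delta_pos":[0,0,-0.02],"rotation":[0,0,0],"grip":0.045},
  {"delta_pos":[0,0,-0.03],"rotation":[0,0,0],"grip":0.045},
  {"delta_pos":[0,0,-0.03],"rotation":[0,0,-8.2],"grip":0.045},
  {"delta_pos":[0,0,-0.03],"rotation":[0,0,-8.2],"grip":0.045},
  {"delta_pos":[0,0,-0.03],"rotation":[0,0,-8.2],"grip":0.045},
  {"delta_pos":[0,0,-0.02],"rotation":[0,0,-8.2],"grip":0.045},
  {"delta_pos":[0,0,0],"rotation":[0,0,-8.2],"grip":0.045},
  {"delta_pos":[0,0,0],"rotation":[0,0,-8.2],"grip":0.045},
  {"delta_pos":[0,0,0],"rotation":[0,0,-8.2],"grip":0.045},
  {"delta_pos":[0,0,0],"rotation":[0,0,-8.2],"grip":0.045},
  {"delta_pos":[0,0,0],"rotation":[0,0,-8.2],"grip":0.045},
  {"delta_pos":[0,0,0],"rotation":[0,0,-8.2],"grip":0.045},
  {"delta_pos":[0,0,0],"rotation":[0,0,-8.2],"grip":0.045},
])

```text
t: 6.6
tool_pos: [0.5661, -0.0967, 0.2943]
tcp_rot: [0.0, 0.03, 1.0, -0.0]
force: [0.1, -0.4, -0.4]
gripper_width: 0.514
```

```bash
python3 -c "
from h import *
shot('2',('wrist','side'))"
```

```text
6.6 [ 0.56607031 -0.0967112   0.29428988] [ 1.000e-04  3.030e-02  9.995e-01 -2.000e-04] [ 0.94  0.49 -1.18  1.64  0.46  1.33  1.19] [ 0.1 -0.4 -0.4] 0.5138928521293894
```

View pics/wrist2.png

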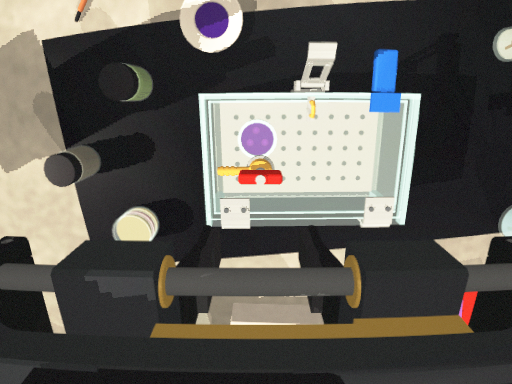

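View pics/side2.png

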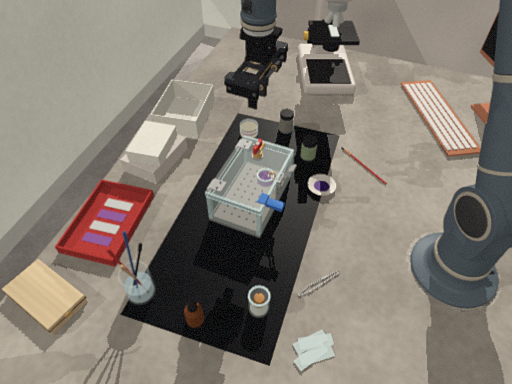

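```bash
cat > m2.py <<'E'
from h import *
import pickle
s,o=pickle.load(open('2.pkl','rb')); i,p,d=o['wrist']
hsv=cv2.cvtColor(p,cv2.COLOR_RGB2HSV)
B=lambda P:((np.asarray(P)-[.5603,-.041,0])@R.from_euler('z',0.048).as_matrix().T).round(4)
red=(((hsv[...,0]<6)|(hsv[...,0]>174))&(hsv[...,1]>170)&(hsv[...,2]>90)); red[:150]=0;red[200:]=0
ys,xs=np.nonzero(red);P=onz(i,np.c_[xs,ys],.159)
print('bar',cv2.minAreaRect((P[:,:2]*1000).astype(np.float32)))
blue=(hsv[...,0]>100)&(hsv[...,0]<125)&(hsv[...,1]>150)&(hsv[...,2]>80); blue[120:]=0
ys,xs=np.nonzero(blue); P=B(onz(i,np.c_[xs,ys],.112)); print('blue',P.min(0),P.max(0))
t=P[P[:,0]<-.085]; print('tongue',np.percentile(t,[2,50,98],axis=0))
for n,uv in dict(FL=(420,94),FR=(199,94),RL=(405,224),RR=(207,224)).items(): print(n,onz(i,[uv],.112)[0],B(onz(i,[uv],.112)[0]))
pur=(hsv[...,0]>125)&(hsv[...,0]<160)&(hsv[...,1]>60); pur[:115]=0;pur[165:]=0;pur[:,:230]=0;pur[:,290:]=0
ys,xs=np.nonzero(pur); print('petal px',xs.mean(),ys.mean(),B(onz(i,[[258,139]],.046)))
for z in (.155,.165): print('hasp tip',z,B(onz(i,[[322,43]],z)))
E
python3 m2.py;python3 -c "
from h import *
crop('pics/wrist2.png','pics/w2c.png',290,20,130,110,6)"
```

```text
bar ((561.4611206054688, -94.4700927734375), (41.47197341918945, 13.169858932495117), 86.58969116210938)
blue [-0.1206  0.0661  0.112 ] [-0.0566  0.099   0.112 ]
tongue [[-0.119696  0.067     0.112   ]
 [-0.1033    0.0797    0.112   ]
 [-0.086     0.092296  0.112   ]]
FL [0.49102796 0.08378471 0.112     ] [-0.0752  0.1213  0.112 ]
FR [ 0.47892234 -0.15451221  0.112     ] [-0.0758 -0.1173  0.112 ]
RL [0.64289278 0.07767099 0.112     ] [0.0768 0.1225 0.112 ]
RR [ 0.62789159 -0.16171273  0.112     ] [ 0.0733 -0.1173  0.112 ]
petal px 256.7059569074778 138.58808618504435 [[-0.0185 -0.0554  0.046 ]]
hasp tip 0.155 [[-0.1187  0.0038  0.155 ]]
hasp tip 0.165 [[-0.1172  0.0019  0.165 ]]
```

View pics/w2c.png

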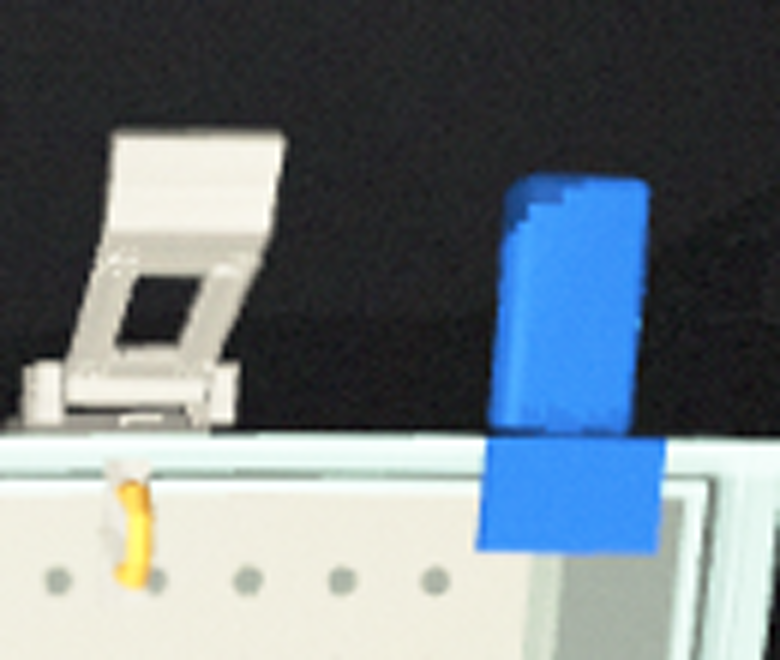

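>>> servo_tool([
  {"delta_pos":[0,0,0],"rotation":[0,0,-0.75],"grip":0.045},
  {"delta_pos":[0.0223,0.0271,0],"rotation":[0,0,0],"grip":0.045},
  {"delta_pos":[0.0223,0.0271,0],"rotation":[0,0,0],"grip":0.045},
  {"delta_pos":[0.0223,0.0271,0],"rotation":[0,0,0],"grip":0.045},
  {"delta_pos":[0.0223,0.0271,0],"rotation":[0,0,0],"grip":0.045},
  {"delta_pos":[0.0223,0.027,0],"rotation":[0,0,0],"grip":0.045},
  {"delta_pos":[0,0,0.03],"rotation":[0,0,0],"grip":0.045},
  {"delta_pos":[0,0,0.03],"rotation":[0,0,0],"grip":0.045},
])

```text
t: 7.5
tool_pos: [0.462, 0.0457, 0.2349]
tcp_rot: [0.002, 0.027, 1.0, -0.001]
force: [1.1, -0.8, -0.3]
gripper_width: 0.511
```

```bash
python3 -c "
from h import *
shot('3',('wrist',))"
```

```text
7.5 [0.46202043 0.04567652 0.23492039] [ 0.002   0.0267  0.9996 -0.0014] [ 0.86  0.33 -1.25  1.95  0.35  1.11  0.98] [ 1.1 -0.8 -0.3] 0.5114584508647331
```

View pics/wrist3.png

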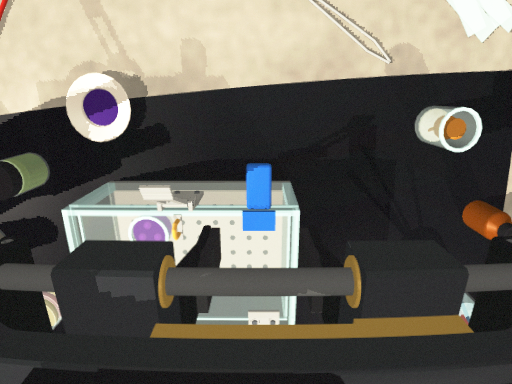

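```bash
cat > m3.py <<'E'
from h import *
import pickle
s,o=pickle.load(open('3.pkl','rb')); i,p,d=o['wrist']
hsv=cv2.cvtColor(p,cv2.COLOR_RGB2HSV)
B=lambda P:((np.asarray(P)-[.5603,-.041,0])@R.from_euler('z',0.048).as_matrix().T).round(4)
blue=(hsv[...,0]>100)&(hsv[...,0]<125)&(hsv[...,1]>150)&(hsv[...,2]>80); blue[240:]=0
ys,xs=np.nonzero(blue); P=B(onz(i,np.c_[xs,ys],.112)); print('blue',P.min(0),P.max(0))
t=P[(P[:,0]<-.085)&(P[:,0]>-.110)]; print('tongue',np.percentile(t,[2,50,98],axis=0))
print('tcp',B(s['tool_pos']))
print('jar rim c',onz(i,[[461,129]],.062),'dish',B(onz(i,[[150,232]],.046)))
print('hasp tip', [B(onz(i,[[155,187]],z)) for z in (.155,.165)])
E
python3 m3.py;python3 -c "
from h import *
crop('pics/wrist3.png','pics/w3c.png',60,150,260,110,3)
crop('pics/wrist3.png','pics/w3d.png',400,90,100,80,6)"
```

```text
blue [-0.1227  0.0664  0.112 ] [-0.0548  0.0972  0.112 ]
tongue [[-0.1092  0.071   0.112 ]
 [-0.0975  0.0816  0.112 ]
 [-0.0854  0.093   0.112 ]]
tcp [-0.1023  0.0819  0.2349]
jar rim c [[0.42458234 0.2703445  0.062     ]] dish [[-0.0224 -0.0533  0.046 ]]
hasp tip [array([[-0.1124, -0.0021,  0.155 ]]), array([[-0.1153,  0.0015,  0.165 ]])]
```

View pics/w3c.png

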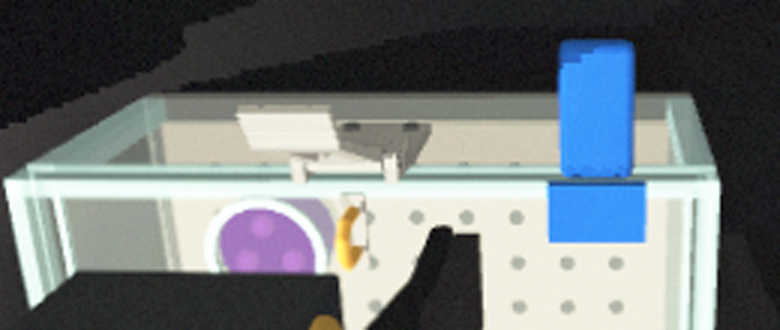

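View pics/w3d.png

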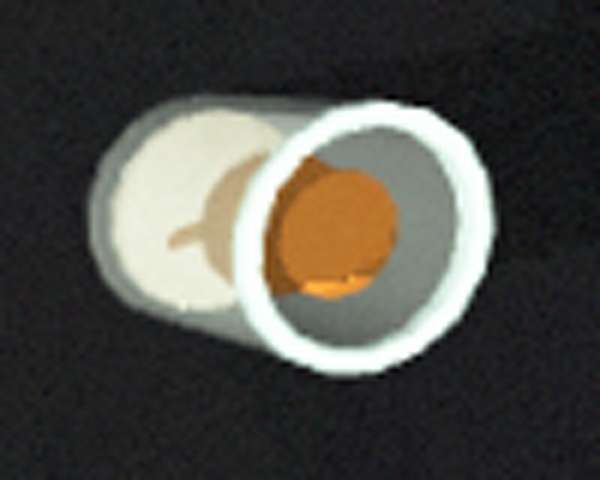

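>>> servo_tool([
  {"delta_pos":[0.0008,-0.0012,0.03],"rotation":[0,0,0],"grip":0.045},
  {"delta_pos":[0,0,0.03],"rotation":[0,0,0],"grip":0.045},
  {"delta_pos":[0,0,0.03],"rotation":[0,0,0],"grip":0.045},
  {"delta_pos":[0,0,0.03],"rotation":[0,0,0],"grip":0.045},
  {"delta_pos":[0,0,0.018],"rotation":[0,0,0],"grip":0.045},
  {"delta_pos":[0,0,0],"rotation":[0,0,0],"grip":0.045},
])

```text
t: 8.15
tool_pos: [0.4596, 0.0434, 0.0951]
tcp_rot: [-0.002, 0.027, 1.0, -0.0]
force: [-0.8, 0.1, -0.8]
gripper_width: 0.513
```

```bash
python3 -c "
from h import *
shot('4',('side','scene'))
crop('pics/side4.png','pics/s4c.png',190,100,160,120,5)"
```

```text
8.15 [0.45964218 0.04341298 0.09513451] [-2.100e-03  2.680e-02  9.996e-01 -2.000e-04] [ 0.65  0.51 -1.05  2.11  0.59  0.86  0.76] [-0.8  0.1 -0.8] 0.51256073555758
```

View pics/s4c.png

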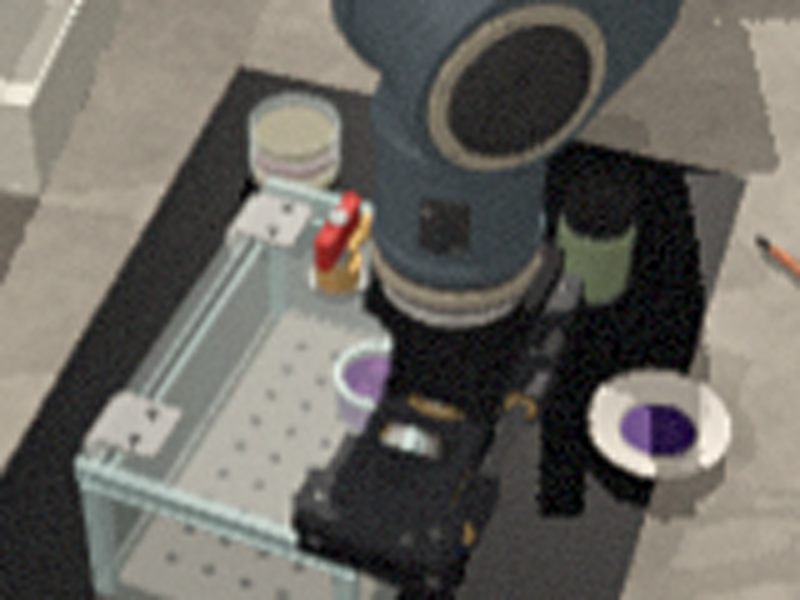

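View pics/scene4.png

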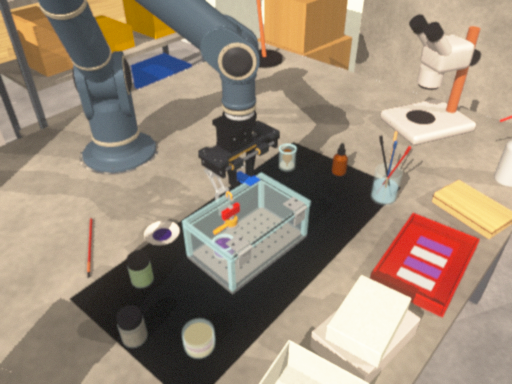

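>>> servo_tool([
  {"delta_pos":[0,0,0],"rotation":[0,0,0],"grip":0.0},
  {"delta_pos":[0,0,0],"rotation":[0,0,0],"grip":0.0},
  {"delta_pos":[0,0,0],"rotation":[0,0,0],"grip":0.0},
  {"delta_pos":[0,0,0],"rotation":[0,0,0],"grip":0.0},
  {"delta_pos":[0,0,0],"rotation":[0,0,0],"grip":0.0},
  {"delta_pos":[0,0,0],"rotation":[0,0,0],"grip":0.0},
])

```text
t: 8.85
tool_pos: [0.4613, 0.0446, 0.0971]
tcp_rot: [0.001, 0.026, 1.0, 0.0]
force: [0.4, 2.1, 4.7]
gripper_width: 0.27
```

>>> servo_tool([
  {"delta_pos":[-0.0009,0,-0.0181],"rotation":[0,0,0],"grip":0.0},
  {"delta_pos":[-0.0027,0,-0.0179],"rotation":[0,0,0],"grip":0.0},
  {"delta_pos":[-0.0045,0,-0.0175],"rotation":[0,0,0],"grip":0.0},
  {"delta_pos":[-0.0062,0,-0.017],"rotation":[0,0,0],"grip":0.0},
  {"delta_pos":[-0.0079,0,-0.0163],"rotation":[0,0,0],"grip":0.0},
  {"delta_pos":[-0.0095,0,-0.0154],"rotation":[0,0,0],"grip":0.0},
  {"delta_pos":[0,0,0],"rotation":[0,0,0],"grip":0.0},
])

```text
t: 9.55
tool_pos: [0.4926, 0.043, 0.1995]
tcp_rot: [-0.0, 0.026, 1.0, 0.001]
force: [-2.1, 3.8, -0.7]
gripper_width: 0.274
```

```bash
python3 -c "
from h import *
shot('5',('side',))
crop('pics/side5.png','pics/s5c.png',170,60,200,160,4)"
```

```text
9.55 [0.49257776 0.04296344 0.19947563] [-2.000e-04  2.640e-02  9.997e-01  5.000e-04] [ 0.75  0.43 -1.17  1.93  0.45  1.07  0.92] [-2.1  3.8 -0.7] 0.27433529149106706
```

View pics/s5c.png

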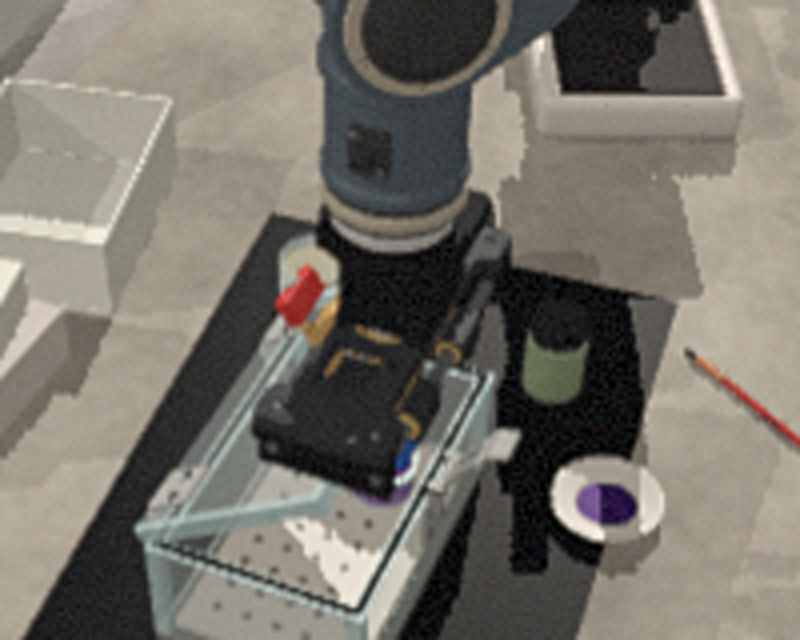

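>>> servo_tool([
  {"delta_pos":[-0.011,0,-0.0144],"rotation":[0,0,0],"grip":0.0},
  {"delta_pos":[-0.0123,0,-0.0132],"rotation":[0,0,0],"grip":0.0},
  {"delta_pos":[-0.0136,0,-0.0119],"rotation":[0,0,0],"grip":0.0},
  {"delta_pos":[-0.0147,0,-0.0105],"rotation":[0,0,0],"grip":0.0},
  {"delta_pos":[-0.0157,0,-0.009],"rotation":[0,0,0],"grip":0.0},
  {"delta_pos":[-0.0165,0,-0.0074],"rotation":[0,0,0],"grip":0.0},
  {"delta_pos":[-0.0172,0,-0.0057],"rotation":[0,0,0],"grip":0.0},
  {"delta_pos":[-0.0177,0,-0.004],"rotation":[0,0,0],"grip":0.0},
  {"delta_pos":[-0.018,0,-0.0022],"rotation":[0,0,0],"grip":0.0},
  {"delta_pos":[0,0,0],"rotation":[0,0,0],"grip":0.0},
])

```text
t: 10.6
tool_pos: [0.6304, 0.0358, 0.2771]
tcp_rot: [0.0, 0.026, 1.0, 0.001]
force: [-0.8, 1.4, 5.6]
gripper_width: 0.272
```

```bash
python3 -c "
from h import *
s,o=shot('6',('side',))
B=lambda P:((np.asarray(P)-[.5603,-.041,0])@R.from_euler('z',0.048).as_matrix().T).round(4)
print(B(s['tool_pos']))
crop('pics/side6.png','pics/s6c.png',170,60,200,160,4)"
```

```text
10.6 [0.63037299 0.03583285 0.27706906] [4.000e-04 2.620e-02 9.997e-01 8.000e-04] [ 0.59  0.57 -1.08  1.53  0.51  1.34  0.97] [-0.8  1.4  5.6] 0.27182824656312926
[0.0663 0.0801 0.2771]
```

View pics/s6c.png

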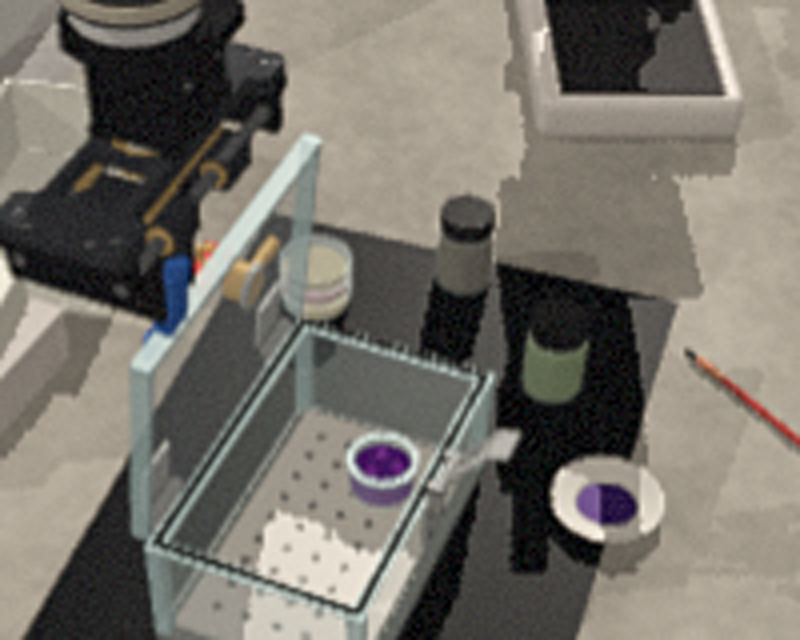

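>>> servo_tool([
  {"delta_pos":[-0.008,0,0],"rotation":[0,0,0],"grip":0.0},
  {"delta_pos":[0,0,0],"rotation":[0,0,0],"grip":0.0},
  {"delta_pos":[0,0,0],"rotation":[0,0,0],"grip":0.06},
  {"delta_pos":[0,0,0],"rotation":[0,0,0],"grip":0.06},
  {"delta_pos":[0,0,0],"rotation":[0,0,0],"grip":0.06},
  {"delta_pos":[0,0,-0.02],"rotation":[0,0,0],"grip":0.06},
  {"delta_pos":[0,0,-0.03],"rotation":[0,0,0],"grip":0.06},
  {"delta_pos":[0,0,-0.03],"rotation":[0,0,0],"grip":0.075},
])

```text
t: 11.45
tool_pos: [0.6367, 0.0338, 0.357]
tcp_rot: [-0.001, 0.026, 1.0, -0.001]
force: [-0.1, -0.2, -0.5]
gripper_width: 0.706
```

>>> servo_tool([
  {"delta_pos":[0.0205,0.0279,0],"rotation":[0,0,0],"grip":0.075},
  {"delta_pos":[0.0205,0.0279,0],"rotation":[0,0,0],"grip":0.075},
  {"delta_pos":[0.0205,0.0279,0],"rotation":[0,0,0],"grip":0.075},
  {"delta_pos":[0.0205,0.0279,0],"rotation":[0,0,0],"grip":0.075},
  {"delta_pos":[0.0205,0.0279,0.02],"rotation":[0,0,0],"grip":0.075},
  {"delta_pos":[0.0205,0.0279,0.03],"rotation":[0,0,0],"grip":0.075},
  {"delta_pos":[0.0205,0.0279,0.03],"rotation":[0,0,0],"grip":0.075},
  {"delta_pos":[0.0205,0.0279,0.03],"rotation":[0,0,0],"grip":0.075},
  {"delta_pos":[0,0,0],"rotation":[0,0,0],"grip":0.075},
])

```text
t: 12.35
tool_pos: [0.4793, 0.2683, 0.2435]
tcp_rot: [-0.003, 0.022, 1.0, -0.001]
force: [0.1, 0.3, 0.0]
gripper_width: 0.863
```

```bash
python3 -c "
from h import *
s,o=shot('7',('wrist','side'))"
```

```text
12.35 [0.47933844 0.26833924 0.24353205] [-0.0031  0.0216  0.9998 -0.0014] [ 0.25  0.47 -1.13  1.76  0.45  1.21  0.53] [0.1 0.3 0. ] 0.8628829954908463
```

View pics/wrist7.png

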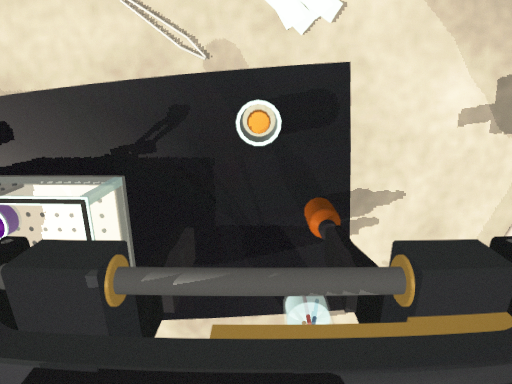

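View pics/side7.png

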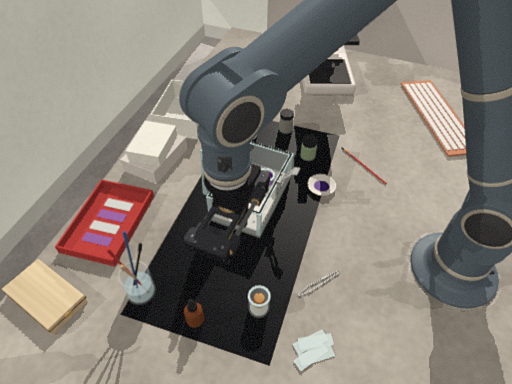

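```bash
cat > m7.py <<'E'
from h import *
import pickle
s,o=pickle.load(open('7.pkl','rb')); i,p,d=o['wrist']
roi=p[85:165,215:305].astype(int)
m=(roi.min(2)>140)&(roi[...,2]>roi[...,0]-10)
m=m.astype(np.uint8); cs,_=cv2.findContours(m,cv2.RETR_EXTERNAL,cv2.CHAIN_APPROX_NONE)
c=max(cs,key=cv2.contourArea); e=cv2.fitEllipse(c); print(e)
u=np.array(e[0])+[215,85]
P=onz(i,c.reshape(-1,2)+np.array([215,85]),.062)
r=cv2.minEnclosingCircle((P[:,:2]*1000).astype(np.float32)); print('circle',r)
print(onz(i,[u],.062)); 
B=lambda P:((np.asarray(P)-[.5603,-.041,0])@R.from_euler('z',0.048).as_matrix().T).round(4)
M=rot(s['tcp_rot']); print('tool delta',M.T@(np.r_[np.array(r[0])/1000,.030]-s['tool_pos']))
print(np.degrees(np.arctan2(M[1,0],M[0,0])))
# dropper base 
print('dropper',onz(i,[[322,215]],.05))
E
python3 m7.py
```

```text
((43.21786117553711, 37.56087112426758), (44.70151138305664, 45.45696258544922), 175.2807159423828)
circle ((425.49224853515625, 270.140869140625), 24.97173500061035)
[[0.42497727 0.27025679 0.062     ]]
tool delta [5.25477160e-02 1.17820481e-04 2.13862853e-01]
177.52619508275518
dropper [[0.53966917 0.34335533 0.05      ]]
```

>>> servo_tool([
  {"delta_pos":[0.0261,0,0.025],"rotation":[0,0,0],"grip":0.075},
  {"delta_pos":[0.0261,0,0.025],"rotation":[0,0,0],"grip":0.075},
  {"delta_pos":[0,0,0.03],"rotation":[0,0,0],"grip":0.075},
  {"delta_pos":[0,0,0.03],"rotation":[0,0,0],"grip":0.075},
  {"delta_pos":[0,0,0.02],"rotation":[0,0,0],"grip":0.075},
  {"delta_pos":[0,0,0],"rotation":[0,0,0],"grip":0.075},
])

```text
t: 13.05
tool_pos: [0.4333, 0.2666, 0.1153]
tcp_rot: [-0.001, 0.028, 1.0, -0.001]
force: [0.8, -0.3, -0.6]
gripper_width: 0.864
```

```bash
python3 -c "
from h import *
s,o=shot('8',('side','scene'))
crop('pics/side8.png','pics/s8c.png',150,200,200,150,4)
crop('pics/scene8.png','pics/c8c.png',200,80,200,150,4)"
```

```text
13.05 [0.43327149 0.26655239 0.11532741] [-0.0013  0.0276  0.9996 -0.0013] [ 0.16  0.54 -1.03  1.99  0.58  0.94  0.34] [ 0.8 -0.3 -0.6] 0.8641972959171451
```

View pics/s8c.png

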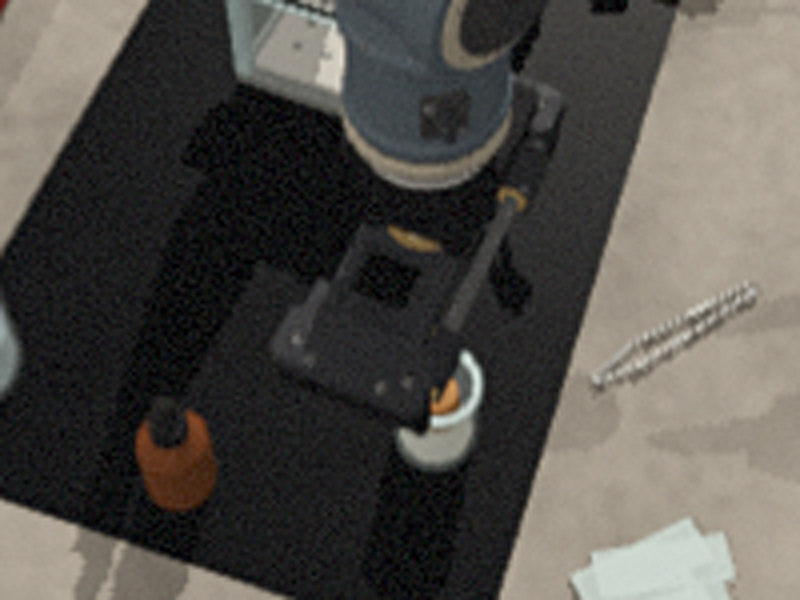

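View pics/c8c.png

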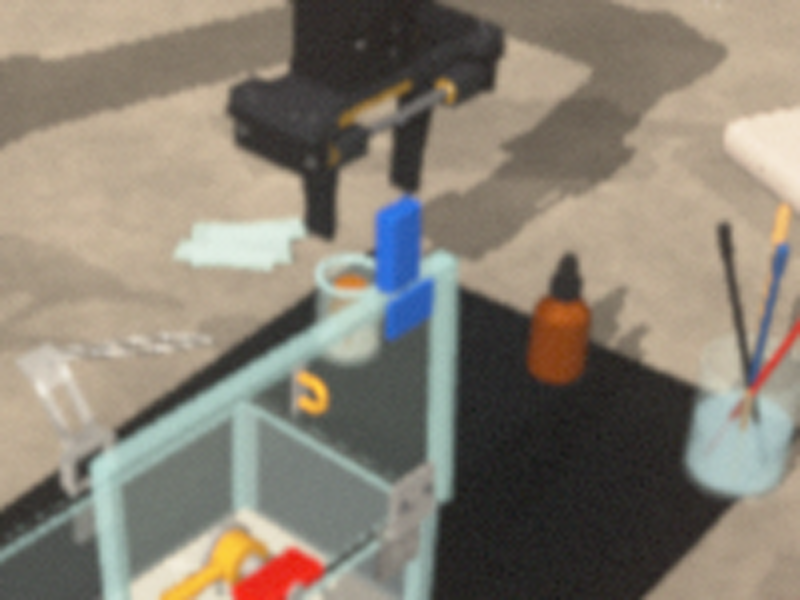

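>>> servo_tool([
  {"delta_pos":[0.0078,0.003,0],"rotation":[0,0,0],"grip":0.075},
  {"delta_pos":[0,0,0.02],"rotation":[0,0,0],"grip":0.075},
  {"delta_pos":[0,0,0.025],"rotation":[0,0,0],"grip":0.075},
  {"delta_pos":[0,0,0.025],"rotation":[0,0,0],"grip":0.075},
  {"delta_pos":[0,0,0.015],"rotation":[0,0,0],"grip":0.075},
  {"delta_pos":[0,0,0],"rotation":[0,0,0],"grip":0.06},
  {"delta_pos":[0,0,0],"rotation":[0,0,0],"grip":0.055},
  {"delta_pos":[0,0,0],"rotation":[0,0,0],"grip":0.045},
  {"delta_pos":[0,0,0],"rotation":[0,0,0],"grip":0.03},
  {"delta_pos":[0,0,0],"rotation":[0,0,0],"grip":0.03},
  {"delta_pos":[0,0,0],"rotation":[0,0,0],"grip":0.03},
])

```text
t: 14.25
tool_pos: [0.4257, 0.2724, 0.0329]
tcp_rot: [0.001, 0.026, 1.0, -0.0]
force: [0.1, -1.6, 7.2]
gripper_width: 0.544
```

```bash
python3 -c "
from h import *
s,o=shot('9',('wrist',))"
```

```text
14.25 [0.4257251  0.27236194 0.03290284] [ 7.000e-04  2.630e-02  9.997e-01 -1.000e-04] [ 0.04  0.64 -0.91  2.06  0.73  0.8   0.2 ] [ 0.1 -1.6  7.2] 0.5444123066916662
```

View pics/wrist9.png

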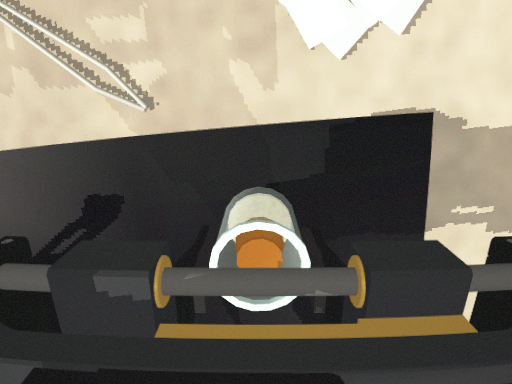

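>>> servo_tool([
  {"delta_pos":[0,0,-0.015],"rotation":[0,0,0],"grip":0.03},
  {"delta_pos":[0,0,-0.03],"rotation":[0,0,0],"grip":0.03},
  {"delta_pos":[0,0,-0.03],"rotation":[0,0,0],"grip":0.03},
  {"delta_pos":[0,0,-0.03],"rotation":[0,0,0],"grip":0.03},
  {"delta_pos":[0,0,-0.03],"rotation":[0,0,0],"grip":0.03},
  {"delta_pos":[-0.006,-0.011,0],"rotation":[0,0,0],"grip":0.03},
  {"delta_pos":[-0.0128,-0.024,0],"rotation":[0,0,0],"grip":0.03},
  {"delta_pos":[-0.0128,-0.024,0],"rotation":[0,0,0],"grip":0.03},
  {"delta_pos":[-0.0128,-0.024,0],"rotation":[0,0,0],"grip":0.03},
  {"delta_pos":[-0.0128,-0.024,0],"rotation":[0,0,0],"grip":0.03},
  {"delta_pos":[-0.0128,-0.024,0],"rotation":[0,0,0],"grip":0.03},
  {"delta_pos":[-0.0128,-0.024,0],"rotation":[0,0,0],"grip":0.03},
  {"delta_pos":[-0.0128,-0.024,0],"rotation":[0,0,0],"grip":0.03},
  {"delta_pos":[-0.0128,-0.024,0],"rotation":[0,0,0],"grip":0.03},
  {"delta_pos":[-0.0128,-0.024,0],"rotation":[0,0,0],"grip":0.03},
  {"delta_pos":[-0.0128,-0.024,0],"rotation":[0,0,0],"grip":0.03},
  {"delta_pos":[-0.0035,-0.0076,0],"rotation":[0,0,0],"grip":0.03},
  {"delta_pos":[0,0,0],"rotation":[0,0,0],"grip":0.03},
])

```text
t: 16.1
tool_pos: [0.5487, 0.0055, 0.1665]
tcp_rot: [-0.001, 0.028, 1.0, 0.0]
force: [-0.5, 0.2, -1.3]
gripper_width: 0.544
```

```bash
python3 -c "
from h import *
s,o=shot('10',('wrist','side','scene'))
B=lambda P:((np.asarray(P)-[.5603,-.041,0])@R.from_euler('z',0.048).as_matrix().T).round(4)
print(B(s['tool_pos']))
crop('pics/side10.png','pics/s10c.png',150,60,200,150,4)
crop('pics/scene10.png','pics/c10c.png',150,100,200,150,4)"
```

```text
16.1 [0.54866873 0.00545534 0.16645621] [-6.000e-04  2.760e-02  9.996e-01  1.000e-04] [ 0.7   0.54 -1.07  1.85  0.54  1.07  0.94] [-0.5  0.2 -1.3] 0.5443220875181032
[-0.0138  0.0458  0.1665]
```

View pics/s10c.png

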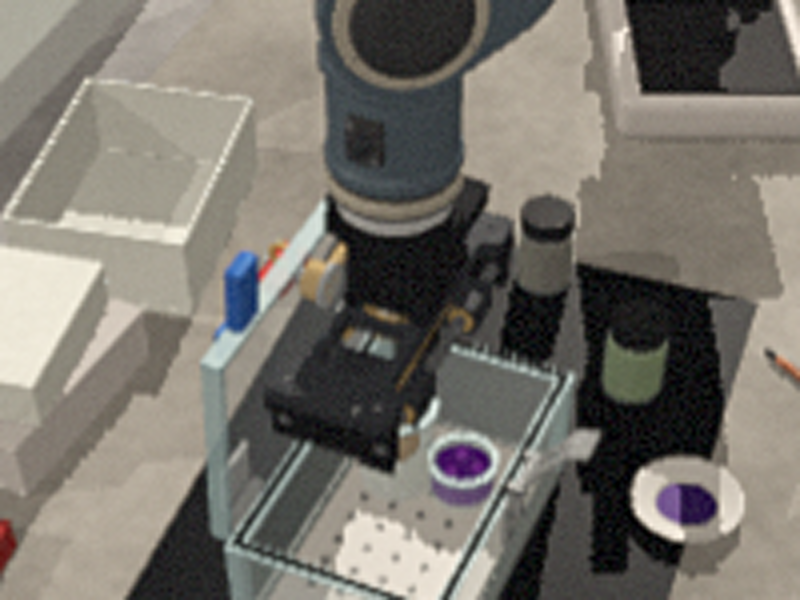

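View pics/c10c.png

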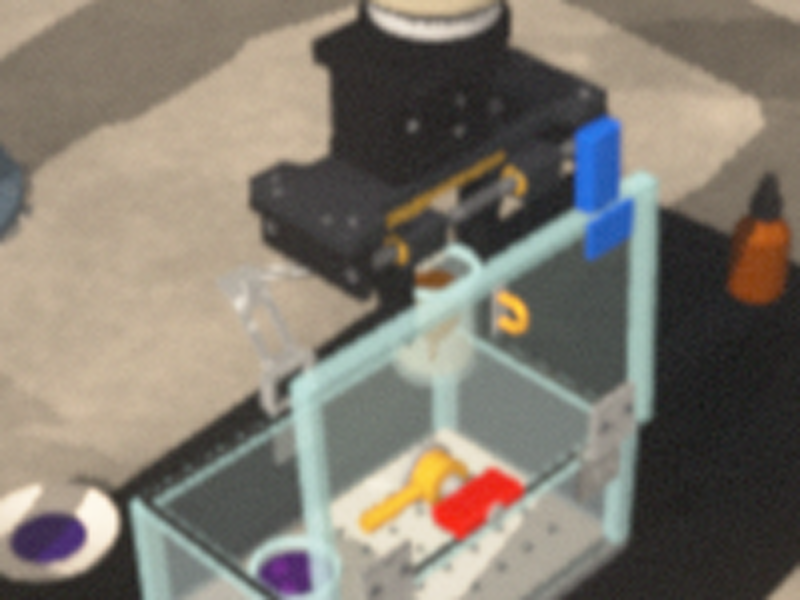

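View pics/wrist10.png

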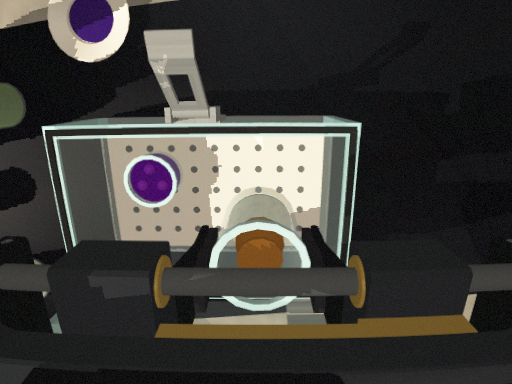

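>>> servo_tool([
  {"delta_pos":[0,0,0.015],"rotation":[0,0,0],"grip":0.03},
  {"delta_pos":[0,0,0.02],"rotation":[0,0,0],"grip":0.03},
  {"delta_pos":[0,0,0.02],"rotation":[0,0,0],"grip":0.03},
  {"delta_pos":[0,0,0.02],"rotation":[0,0,0],"grip":0.03},
  {"delta_pos":[0,0,0.02],"rotation":[0,0,0],"grip":0.03},
  {"delta_pos":[0,0,0.01],"rotation":[0,0,0],"grip":0.03},
  {"delta_pos":[0,0,0.004],"rotation":[0,0,0],"grip":0.03},
  {"delta_pos":[0,0,0],"rotation":[0,0,0],"grip":0.03},
])

```text
t: 17.05
tool_pos: [0.5487, 0.0074, 0.0578]
tcp_rot: [-0.0, 0.026, 1.0, 0.0]
force: [0.0, -0.3, -0.8]
gripper_width: 0.548
```

```bash
python3 -c "
from h import *
s,o=shot('11',('wrist',))
B=lambda P:((np.asarray(P)-[.5603,-.041,0])@R.from_euler('z',0.048).as_matrix().T).round(4)
print(B(s['tool_pos']))"
```

```text
17.05 [0.54867081 0.00740502 0.0577605 ] [-3.000e-04  2.570e-02  9.997e-01  1.000e-04] [ 0.6   0.67 -0.94  1.94  0.7   0.9   0.81] [ 0.  -0.3 -0.8] 0.5481962944919825
[-0.0139  0.0478  0.0578]
```

View pics/wrist11.png

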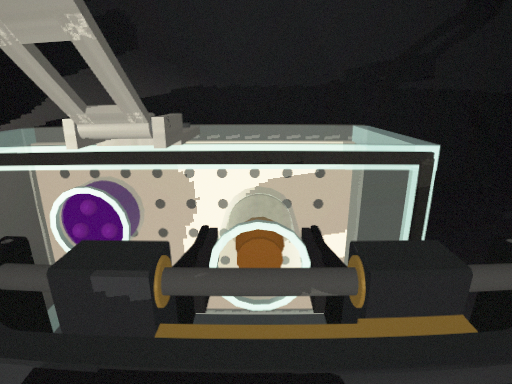

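>>> servo_tool([
  {"delta_pos":[0,0,0.003],"rotation":[0,0,0],"grip":0.03},
  {"delta_pos":[0,0,0.003],"rotation":[0,0,0],"grip":0.03},
  {"delta_pos":[0,0,0.002],"rotation":[0,0,0],"grip":0.03},
  {"delta_pos":[0,0,0],"rotation":[0,0,0],"grip":0.03},
])

```text
t: 17.5
tool_pos: [0.5488, 0.0067, 0.0499]
tcp_rot: [-0.0, 0.026, 1.0, -0.0]
force: [-0.2, 0.1, -1.5]
gripper_width: 0.541
```

>>> servo_tool([
  {"delta_pos":[0,0,0.0015],"rotation":[0,0,0],"grip":0.03},
  {"delta_pos":[0,0,0.001],"rotation":[0,0,0],"grip":0.03},
  {"delta_pos":[0,0,0],"rotation":[0,0,0],"grip":0.03},
])

```text
t: 17.8
tool_pos: [0.5491, 0.0069, 0.0489]
tcp_rot: [0.0, 0.026, 1.0, -0.001]
force: [-3.2, -1.3, 9.6]
gripper_width: 0.541
```

>>> servo_tool([
  {"delta_pos":[0,0,0],"rotation":[0,0,0],"grip":0.05},
  {"delta_pos":[0,0,0],"rotation":[0,0,0],"grip":0.055},
  {"delta_pos":[0,0,0],"rotation":[0,0,0],"grip":0.062},
  {"delta_pos":[0,0,0],"rotation":[0,0,0],"grip":0.064},
  {"delta_pos":[0,0,-0.01],"rotation":[0,0,0],"grip":0.064},
  {"delta_pos":[0,0,-0.02],"rotation":[0,0,0],"grip":0.064},
  {"delta_pos":[0,0,-0.03],"rotation":[0,0,0],"grip":0.064},
  {"delta_pos":[0,0,-0.03],"rotation":[0,0,0],"grip":0.064},
  {"delta_pos":[0,0,-0.03],"rotation":[0,0,0],"grip":0.064},
  {"delta_pos":[0,0,-0.04],"rotation":[0,0,0],"grip":0.064},
  {"delta_pos":[0,0,-0.04],"rotation":[0,0,0],"grip":0.064},
  {"delta_pos":[0,0,-0.04],"rotation":[0,0,0],"grip":0.064},
  {"delta_pos":[0,0,-0.04],"rotation":[0,0,0],"grip":0.064},
  {"delta_pos":[0,0,-0.03],"rotation":[0,0,0],"grip":0.064},
  {"delta_pos":[0,0,0],"rotation":[0,0,0],"grip":0.064},
])

```text
t: 19.3
tool_pos: [0.5506, 0.0085, 0.3626]
tcp_rot: [0.004, 0.026, 1.0, 0.0]
force: [-0.2, 0.2, -0.5]
gripper_width: 0.73
```

```bash
python3 -c "
from h import *
s,o=shot('12',('wrist','side'))
B=lambda P:((np.asarray(P)-[.5603,-.041,0])@R.from_euler('z',0.048).as_matrix().T).round(4)
print(B(s['tool_pos']))
crop('pics/side12.png','pics/s12c.png',150,60,200,150,4)"
```

```text
19.3 [0.55059012 0.0084732  0.36260177] [4.200e-03 2.590e-02 9.997e-01 3.000e-04] [ 0.81  0.38 -1.2   1.59  0.36  1.41  1.1 ] [-0.2  0.2 -0.5] 0.7301804475926326
[-0.0121  0.049   0.3626]
```

View pics/wrist12.png

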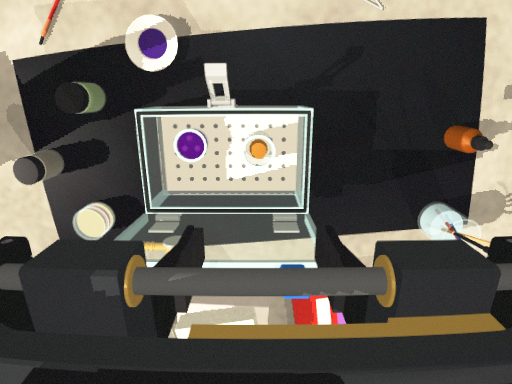

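View pics/s12c.png

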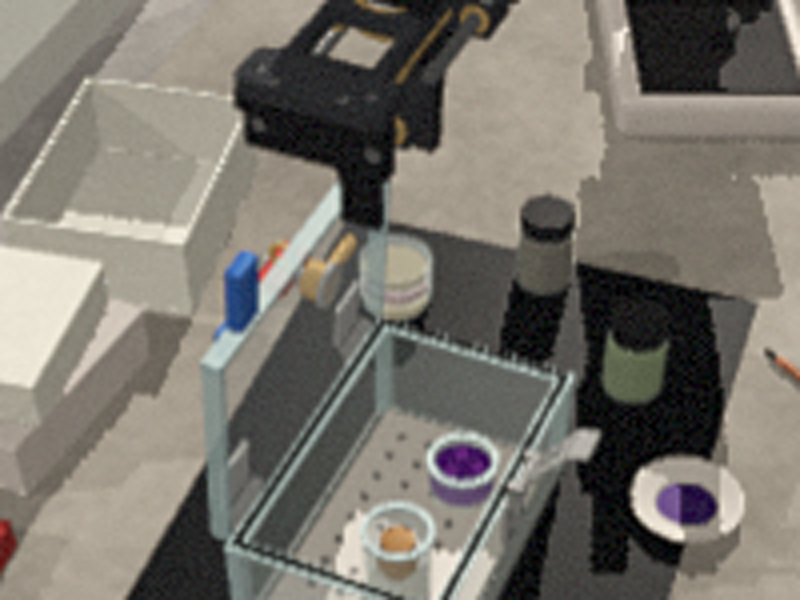

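```bash
cat > m12.py <<'E'
from h import *
import pickle
s,o=pickle.load(open('12.pkl','rb')); i,p,d=o['side']
hsv=cv2.cvtColor(p,cv2.COLOR_RGB2HSV)
m=(hsv[...,0]>100)&(hsv[...,0]<125)&(hsv[...,1]>150)&(hsv[...,2]>60); m[:100]=0; m[170:]=0; m[:,:180]=0;m[:,250:]=0
ys,xs=np.nonzero(m); print(len(xs),xs.min(),xs.max(),ys.min(),ys.max())
Rb=R.from_euler('z',0.048).as_matrix()
e,r=rays(i,np.c_[xs,ys]); e=Rb@(e-[.5603,-.041,0]); r=r@Rb.T
for yp in (.080,.092):
    t=(yp-e[1])/r[:,1]; P=e+t[:,None]*r
    print(yp,np.percentile(P,[2,50,98],axis=0).round(4))
E
python3 m12.py
```

```text
104 207 213 124 141
0.08 [[0.0576 0.08   0.2533]
 [0.0675 0.08   0.2791]
 [0.0765 0.08   0.3032]]
0.092 [[0.0506 0.092  0.2659]
 [0.0603 0.092  0.2911]
 [0.0691 0.092  0.3148]]
```

>>> servo_tool([
  {"delta_pos":[-0.0288,0.0105,0],"rotation":[0,0,0],"grip":0.06},
  {"delta_pos":[-0.0288,0.0105,0],"rotation":[0,0,0],"grip":0.06},
  {"delta_pos":[-0.0288,0.0105,0],"rotation":[0,0,0],"grip":0.06},
  {"delta_pos":[0,0,0.02],"rotation":[0,0,0],"grip":0.06},
  {"delta_pos":[0,0,0.015],"rotation":[0,0,0],"grip":0.06},
  {"delta_pos":[0,0,0],"rotation":[0,0,0],"grip":0.06},
])

```text
t: 20.0
tool_pos: [0.635, 0.0329, 0.3188]
tcp_rot: [-0.003, 0.026, 1.0, -0.001]
force: [-0.9, -0.5, -0.2]
gripper_width: 0.689
```

```bash
python3 -c "
from h import *
s,o=shot('13',('wrist','side'))
B=lambda P:((np.asarray(P)-[.5603,-.041,0])@R.from_euler('z',0.048).as_matrix().T).round(4)
print(B(s['tool_pos']))
crop('pics/side13.png','pics/s13c.png',150,40,160,120,5)"
```

```text
20.0 [0.63500869 0.03286633 0.31876926] [-3.300e-03  2.580e-02  9.997e-01 -9.000e-04] [ 0.58  0.56 -1.1   1.46  0.49  1.43  1.  ] [-0.9 -0.5 -0.2] 0.6893297868829467
[0.0711 0.0774 0.3188]
```

View pics/wrist13.png

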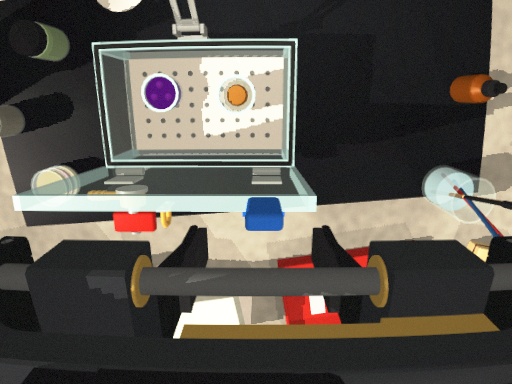

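View pics/s13c.png

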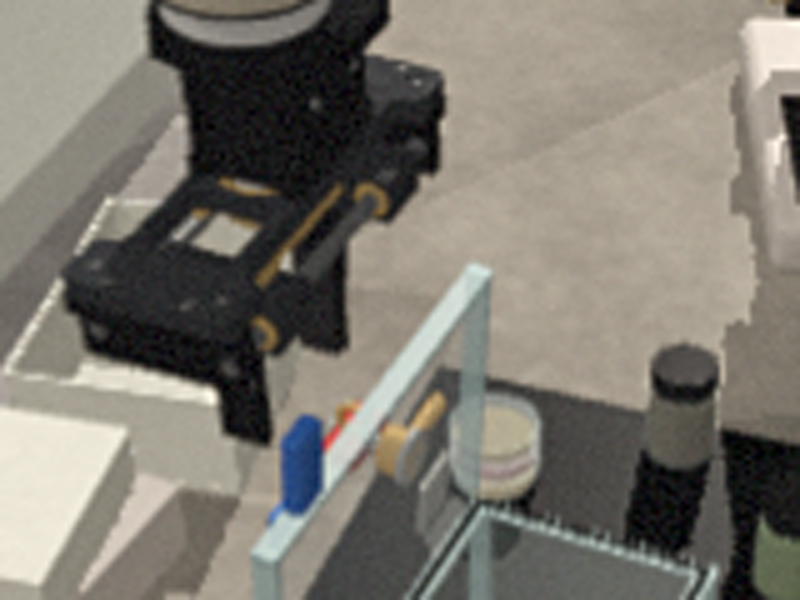

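```bash
cat > m13.py <<'E'
from h import *
import pickle
s,o=pickle.load(open('13.pkl','rb')); i,p,d=o['wrist']
hsv=cv2.cvtColor(p,cv2.COLOR_RGB2HSV)
Ri=R.from_euler('z',-0.048).as_matrix()
W=lambda b: Ri@np.array(b)+[.5603,-.041,0]
for th in (1.40,1.45,1.5,1.55,1.6,1.65):
    c,sn=np.cos(th),np.sin(th)
    pt=lambda a,n:W([.078-a*c+n*sn,.080,.106+a*sn+n*c])
    print(th,[proj(i,pt(.198,n))[0].round(1) for n in (-.006,.006)],proj(i,pt(.153,-.006))[0].round(1))
print(proj(i,s['tool_pos']))
m=(hsv[...,0]>100)&(hsv[...,0]<125)&(hsv[...,1]>150)&(hsv[...,2]>60);m[240:]=0;m[:,:220]=0;m[:,320:]=0
ys,xs=np.nonzero(m);print(xs.min(),xs.max(),ys.min(),ys.max())
P=onz(i,[[245,228],[285,228],[249,199],[281,199]],.30);print((P-[.5603,-.041,0])@Ri)
E
python3 m13.py;python3 -c "
from h import *
crop('pics/wrist13.png','pics/w13c.png',215,180,100,75,6)"
```

```text
1.4 [array([261.7, 179.2]), array([261.8, 199. ])] [261.3 174.4]
1.45 [array([261.8, 195.6]), array([261.8, 215. ])] [261.3 184.7]
1.5 [array([261.8, 211.6]), array([261.8, 230.3])] [261.4 194.8]
1.55 [array([261.8, 227.1]), array([261.8, 245. ])] [261.4 204.7]
1.6 [array([261.8, 242. ]), array([261.8, 258.8])] [261.4 214.4]
1.65 [array([261.8, 255.9]), array([261.8, 271.7])] [261.4 223.7]
[[257.37183114 242.56881863]]
243 283 198 230
[[0.07008983 0.06946777 0.3       ]
 [0.07015269 0.09463256 0.3       ]
 [0.05092216 0.0722171  0.3       ]
 [0.05096635 0.09176348 0.3       ]]
```

View pics/w13c.png

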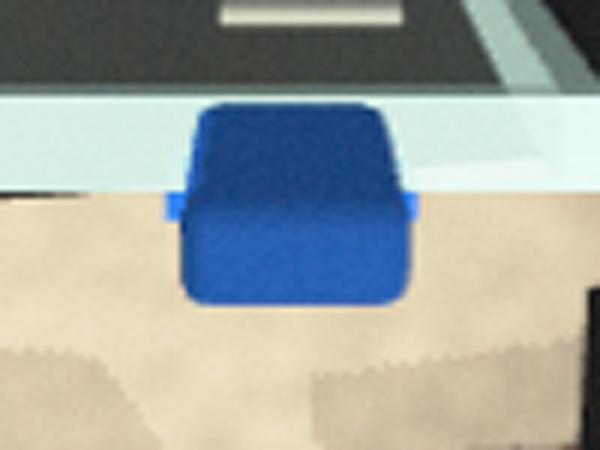

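>>> servo_tool([
  {"delta_pos":[0.0055,0.0036,0],"rotation":[0,0,0],"grip":0.055},
  {"delta_pos":[0,0,0.015],"rotation":[0,0,0],"grip":0.055},
  {"delta_pos":[0,0,0.015],"rotation":[0,0,0],"grip":0.055},
  {"delta_pos":[0,0,0.009],"rotation":[0,0,0],"grip":0.055},
  {"delta_pos":[0,0,0],"rotation":[0,0,0],"grip":0.0},
  {"delta_pos":[0,0,0],"rotation":[0,0,0],"grip":0.0},
  {"delta_pos":[0,0,0],"rotation":[0,0,0],"grip":0.0},
  {"delta_pos":[0,0,0],"rotation":[0,0,0],"grip":0.0},
  {"delta_pos":[0,0,0],"rotation":[0,0,0],"grip":0.0},
  {"delta_pos":[0,0,0],"rotation":[0,0,0],"grip":0.0},
  {"delta_pos":[0,0,0],"rotation":[0,0,0],"grip":0.0},
])

```text
t: 21.2
tool_pos: [0.6319, 0.0358, 0.284]
tcp_rot: [0.0, 0.027, 1.0, -0.002]
force: [-1.8, -5.1, 3.1]
gripper_width: 0.277
```

```bash
python3 -c "
from h import *
s,o=shot('14',('side',))
B=lambda P:((np.asarray(P)-[.5603,-.041,0])@R.from_euler('z',0.048).as_matrix().T).round(4)
print(B(s['tool_pos']),s['moment'])
crop('pics/side14.png','pics/s14c.png',150,40,160,120,5)"
```

```text
21.2 [0.63186431 0.0357743  0.28398788] [ 3.000e-04  2.710e-02  9.996e-01 -1.500e-03] [ 0.58  0.57 -1.09  1.52  0.51  1.36  0.97] [-1.8 -5.1  3.1] 0.27735861100144305
[0.0678 0.0801 0.284 ] [-1.19089962  0.10211568 -0.00241286]
```

View pics/s14c.png

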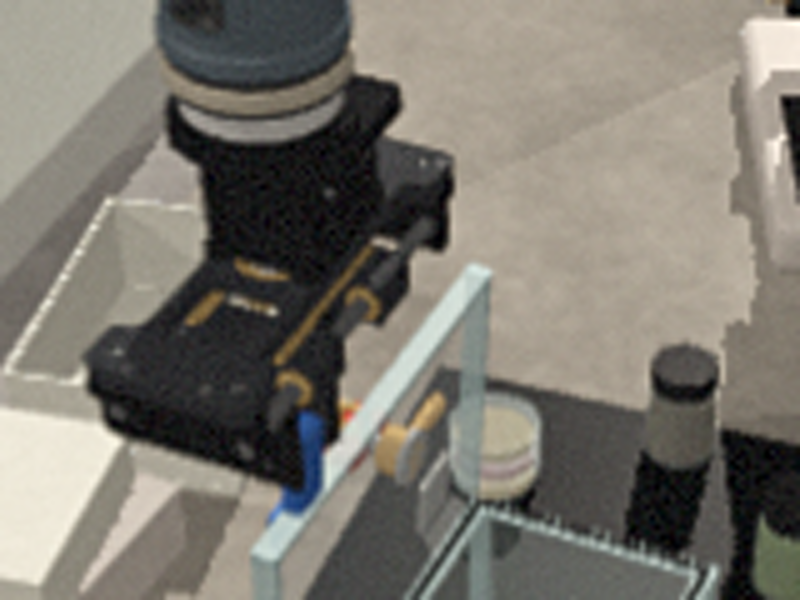

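>>> servo_tool([
  {"delta_pos":[0.0109,0,0.001],"rotation":[0,0,0],"grip":0.0},
  {"delta_pos":[0.0109,0,0.0015],"rotation":[0,0,0],"grip":0.0},
  {"delta_pos":[0.0183,0,0.0041],"rotation":[0,0,0],"grip":0.0},
  {"delta_pos":[0.0178,0,0.0059],"rotation":[0,0,0],"grip":0.0},
  {"delta_pos":[0.0172,0,0.0077],"rotation":[0,0,0],"grip":0.0},
  {"delta_pos":[0.0163,0,0.0094],"rotation":[0,0,0],"grip":0.0},
  {"delta_pos":[0.0153,0,0.0109],"rotation":[0,0,0],"grip":0.0},
  {"delta_pos":[0.0141,0,0.0124],"rotation":[0,0,0],"grip":0.0},
  {"delta_pos":[0.0128,0,0.0137],"rotation":[0,0,0],"grip":0.0},
])

```text
t: 22.15
tool_pos: [0.4975, 0.0428, 0.2165]
tcp_rot: [0.0, 0.027, 1.0, -0.002]
force: [-0.2, -6.0, 0.3]
gripper_width: 0.273
```

```bash
python3 -c "
from h import *
s,o=shot('15',('side',))
B=lambda P:((np.asarray(P)-[.5603,-.041,0])@R.from_euler('z',0.048).as_matrix().T).round(4)
print(B(s['tool_pos']),s['moment'])
crop('pics/side15.png','pics/s15c.png',150,40,160,120,5)"
```

```text
22.15 [0.49745218 0.04275038 0.21654161] [ 1.000e-04  2.670e-02  9.996e-01 -1.900e-03] [ 0.76  0.42 -1.18  1.9   0.43  1.11  0.93] [-0.2 -6.   0.3] 0.2731139622336489
[-0.0668  0.0806  0.2165] [-1.19820895 -0.53075213  0.08511694]
```

View pics/s15c.png

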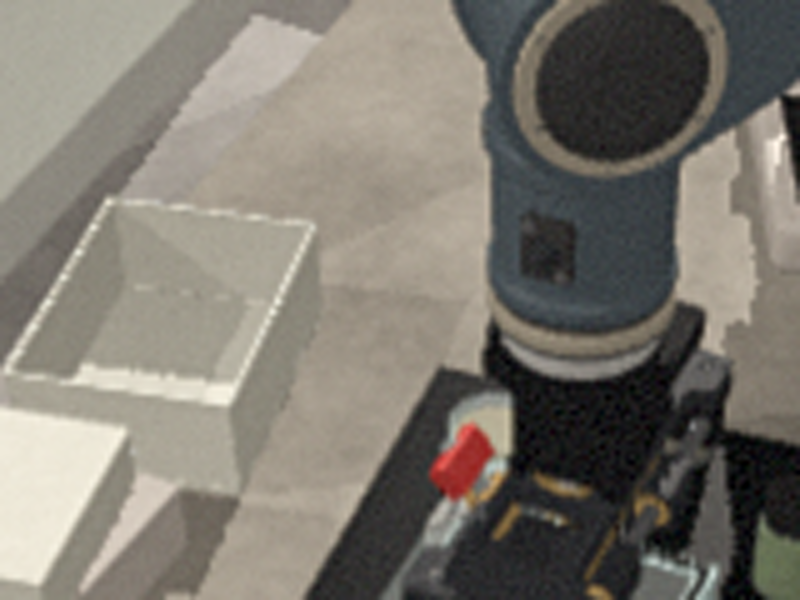

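>>> servo_tool([
  {"delta_pos":[0.0114,0,0.015],"rotation":[0,0,0],"grip":0.0},
  {"delta_pos":[0.0098,0,0.016],"rotation":[0,0,0],"grip":0.0},
  {"delta_pos":[0.0082,0,0.0169],"rotation":[0,0,0],"grip":0.0},
  {"delta_pos":[0.0064,0,0.0177],"rotation":[0,0,0],"grip":0.0},
  {"delta_pos":[0.0046,0,0.0182],"rotation":[0,0,0],"grip":0.0},
  {"delta_pos":[0.0028,0,0.0186],"rotation":[0,0,0],"grip":0.0},
  {"delta_pos":[0.0004,0,0.0085],"rotation":[0,0,0],"grip":0.0},
  {"delta_pos":[0,0,0],"rotation":[0,0,0],"grip":0.0},
])

```text
t: 23.0
tool_pos: [0.4534, 0.0451, 0.1046]
tcp_rot: [-0.002, 0.026, 1.0, -0.001]
force: [-0.8, -7.4, -2.2]
gripper_width: 0.272
```

```bash
python3 -c "
from h import *
s,o=shot('16',('side','wrist'))
B=lambda P:((np.asarray(P)-[.5603,-.041,0])@R.from_euler('z',0.048).as_matrix().T).round(4)
print(B(s['tool_pos']),s['moment'])
crop('pics/side16.png','pics/s16c.png',180,90,160,120,5)"
```

```text
23.0 [0.453439   0.0450961  0.10463487] [-0.0018  0.0265  0.9996 -0.0015] [ 0.67  0.49 -1.08  2.11  0.57  0.87  0.77] [-0.8 -7.4 -2.2] 0.2724842989743765
[-0.1109  0.0809  0.1046] [-1.30538791 -0.10117701  0.0194777 ]
```

View pics/s16c.png

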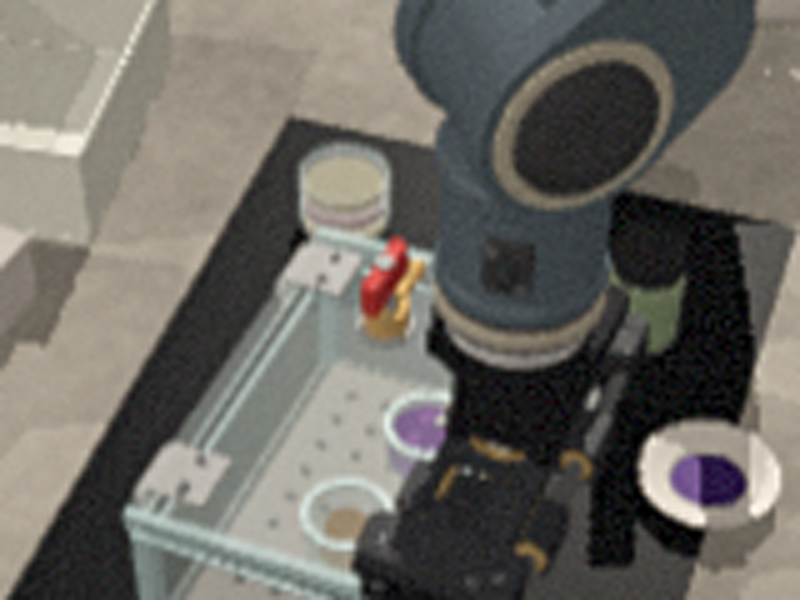

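View pics/wrist16.png

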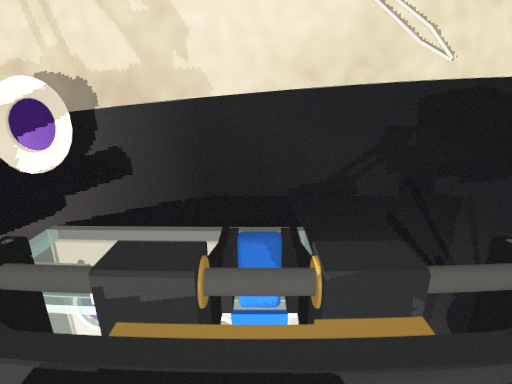

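>>> servo_tool([
  {"delta_pos":[0,0,0.003],"rotation":[0,0,0],"grip":0.0},
  {"delta_pos":[0,0,0.003],"rotation":[0,0,0],"grip":0.0},
  {"delta_pos":[0,0,0.0025],"rotation":[0,0,0],"grip":0.0},
  {"delta_pos":[0,0,0.002],"rotation":[0,0,0],"grip":0.0},
  {"delta_pos":[0,0,0],"rotation":[0,0,0],"grip":0.0},
])

```text
t: 23.6
tool_pos: [0.4533, 0.0451, 0.0964]
tcp_rot: [-0.002, 0.027, 1.0, -0.003]
force: [-6.9, -8.3, 15.2]
gripper_width: 0.273
```

>>> servo_tool([
  {"delta_pos":[0,0,0],"rotation":[0,0,0],"grip":0.05},
  {"delta_pos":[0,0,0],"rotation":[0,0,0],"grip":0.05},
  {"delta_pos":[0,0,0],"rotation":[0,0,0],"grip":0.05},
  {"delta_pos":[0,0,0],"rotation":[0,0,0],"grip":0.05},
  {"delta_pos":[0,0,-0.02],"rotation":[0,0,0],"grip":0.05},
  {"delta_pos":[0,0,-0.03],"rotation":[0,0,0],"grip":0.05},
  {"delta_pos":[-0.02,-0.016,-0.03],"rotation":[0,0,0],"grip":0.05},
  {"delta_pos":[-0.02,-0.016,-0.03],"rotation":[0,0,0],"grip":0.05},
  {"delta_pos":[-0.02,-0.016,-0.03],"rotation":[0,0,0],"grip":0.05},
  {"delta_pos":[0,-0.016,-0.01],"rotation":[0,0,0],"grip":0.05},
  {"delta_pos":[0,-0.016,0],"rotation":[0,0,0],"grip":0.05},
  {"delta_pos":[0,0,0],"rotation":[0,0,0],"grip":0.05},
])

```text
t: 24.8
tool_pos: [0.5107, -0.0382, 0.2454]
tcp_rot: [0.0, 0.028, 1.0, -0.0]
force: [0.2, 0.2, -1.5]
gripper_width: 0.576
```

```bash
python3 -c "
from h import *
s,o=shot('17',('side','wrist','scene'))
B=lambda P:((np.asarray(P)-[.5603,-.041,0])@R.from_euler('z',0.048).as_matrix().T).round(4)
print(B(s['tool_pos']),s['moment'])
crop('pics/side17.png','pics/s17c.png',180,90,160,120,5)
crop('pics/scene17.png','pics/c17c.png',160,110,160,120,5)"
```

```text
24.8 [ 0.51065914 -0.03816661  0.24542622] [ 1.000e-04  2.820e-02  9.996e-01 -1.000e-04] [ 0.93  0.41 -1.2   1.84  0.42  1.18  1.11] [ 0.2  0.2 -1.5] 0.5759405105951154
[-0.0497  0.0004  0.2454] [ 0.09125345 -0.09805803 -0.02111524]
```

View pics/c17c.png

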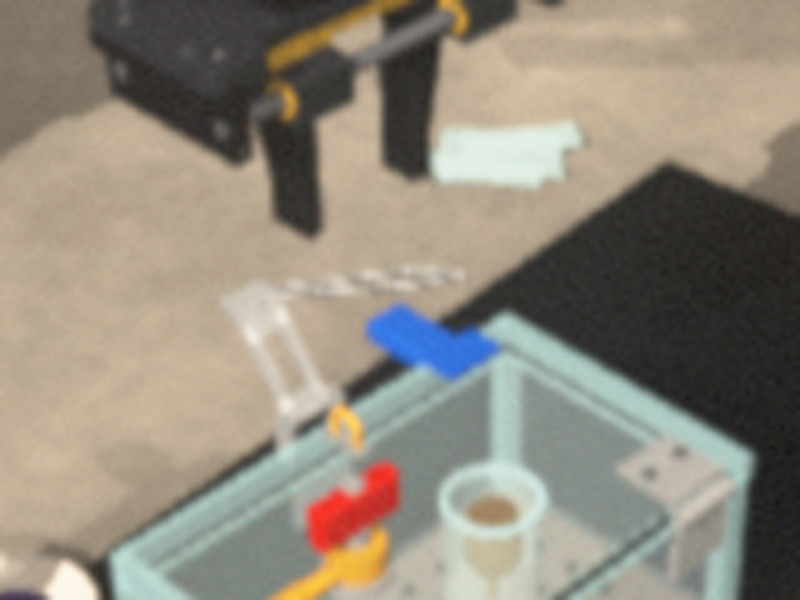

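View pics/s17c.png

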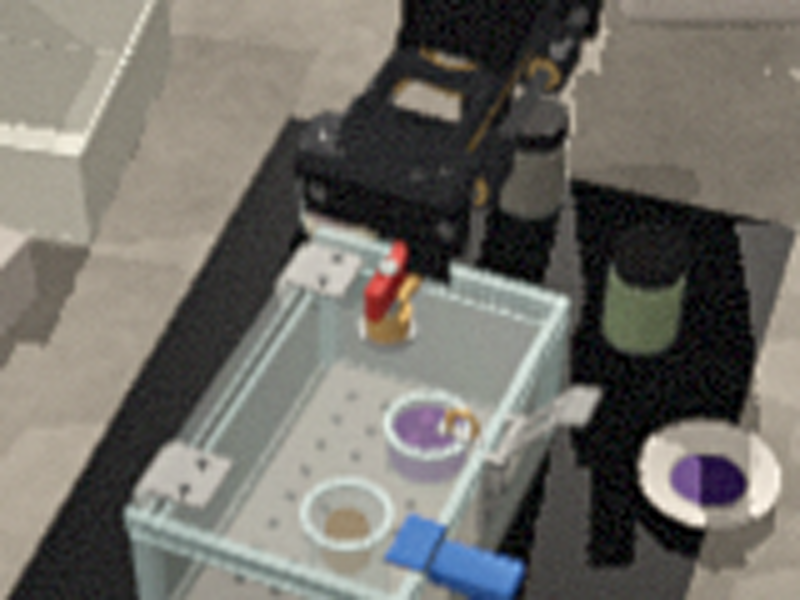

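View pics/wrist17.png

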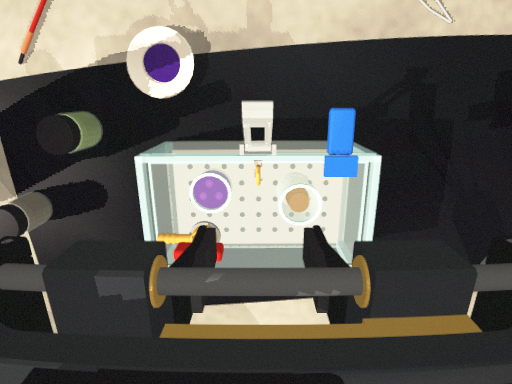

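```bash
cat > m17.py <<'E'
from h import *
import pickle
s,o=pickle.load(open('17.pkl','rb'))
Ri=R.from_euler('z',-0.048).as_matrix()
W=lambda b: Ri@np.array(b)+[.5603,-.041,0]
off={'wrist':(0,0,1),'scene':(160,110,5),'side':(180,90,5)}
for th in (2.0,2.1,2.2,2.3,2.4):
    for r in (.047,.061): print(th,r,{k:((proj(o[k][0],W([-.084+r*np.cos(th),0,.116+r*np.sin(th)]))[0]-off[k][:2])*off[k][2]).round(0) for k in off})
E
python3 m17.py; python3 -c "
from h import *
crop('pics/wrist17.png','pics/w17c.png',220,85,140,105,5)"
```

```text
2.0 0.047 {'wrist': array([255., 132.]), 'scene': array([271., 314.]), 'side': array([545., 392.])}
2.0 0.061 {'wrist': array([254., 126.]), 'scene': array([261., 286.]), 'side': array([557., 378.])}
2.1 0.047 {'wrist': array([255., 126.]), 'scene': array([266., 314.]), 'side': array([552., 398.])}
2.1 0.061 {'wrist': array([254., 118.]), 'scene': array([253., 286.]), 'side': array([567., 385.])}
2.2 0.047 {'wrist': array([255., 121.]), 'scene': array([260., 315.]), 'side': array([559., 403.])}
2.2 0.061 {'wrist': array([254., 111.]), 'scene': array([246., 287.]), 'side': array([576., 392.])}
2.3 0.047 {'wrist': array([255., 116.]), 'scene': array([255., 317.]), 'side': array([566., 409.])}
2.3 0.061 {'wrist': array([254., 105.]), 'scene': array([240., 290.]), 'side': array([585., 400.])}
2.4 0.047 {'wrist': array([255., 112.]), 'scene': array([251., 320.]), 'side': array([571., 416.])}
2.4 0.061 {'wrist': array([254.,  99.]), 'scene': array([234., 294.]), 'side': array([592., 409.])}
```

View pics/w17c.png

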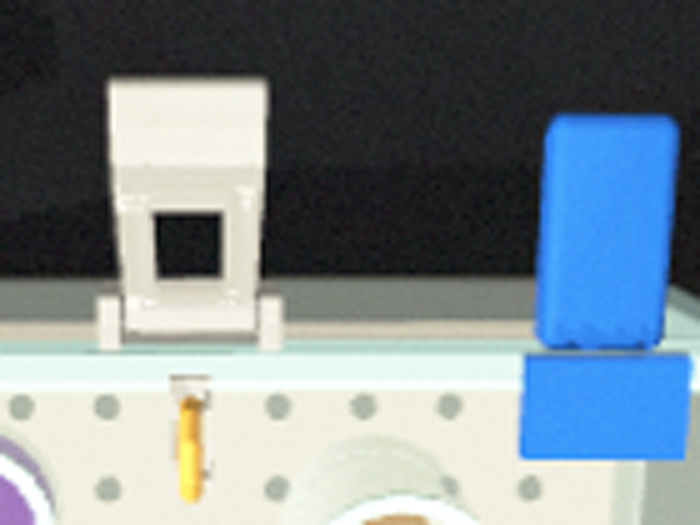

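>>> servo_tool([
  {"delta_pos":[0.02,0.0011,0],"rotation":[0,0,-0.5],"grip":0.05},
  {"delta_pos":[0.0213,0,0],"rotation":[0,0,0],"grip":0.05},
  {"delta_pos":[0.0213,0,0.01],"rotation":[0,0,0],"grip":0.05},
  {"delta_pos":[0,0,0.03],"rotation":[0,0,0],"grip":0.05},
  {"delta_pos":[0,0,0.02],"rotation":[0,0,0],"grip":0.05},
  {"delta_pos":[0,0,0],"rotation":[0,0,0],"grip":0.05},
])

```text
t: 25.55
tool_pos: [0.4456, -0.0312, 0.1835]
tcp_rot: [-0.002, 0.021, 1.0, 0.0]
force: [-0.4, 0.0, -0.5]
gripper_width: 0.575
```

```bash
python3 -c "
from h import *
s,o=shot('18',('side','wrist','scene'))
B=lambda P:((np.asarray(P)-[.5603,-.041,0])@R.from_euler('z',0.048).as_matrix().T).round(4)
print(B(s['tool_pos']))
import pickle
i=pickle.load(open('17.pkl','rb'))[1]['wrist'][0]
print('staple',B(onz(i,[[258,164],[258,185]],.124)))
crop('pics/side18.png','pics/s18c.png',200,70,160,120,5)
crop('pics/scene18.png','pics/c18c.png',140,80,160,120,5)"
```

```text
25.55 [ 0.44558799 -0.03116762  0.18347624] [-2.500e-03  2.050e-02  9.998e-01  4.000e-04] [ 0.99  0.37 -1.22  2.05  0.41  1.01  1.1 ] [-0.4  0.  -0.5] 0.5754181135315841
[-0.1151  0.0043  0.1835]
staple [[-0.0705  0.0023  0.124 ]
 [-0.0503  0.0022  0.124 ]]
```

View pics/c18c.png

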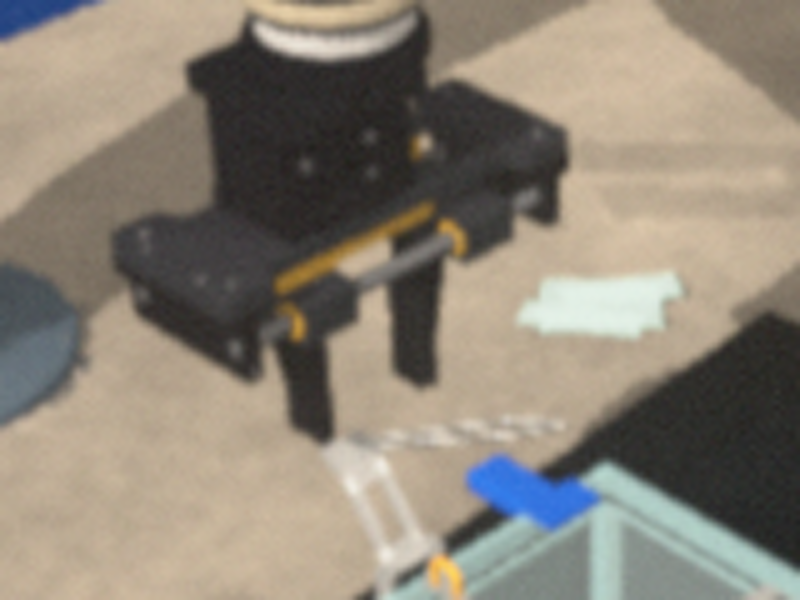

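View pics/wrist18.png

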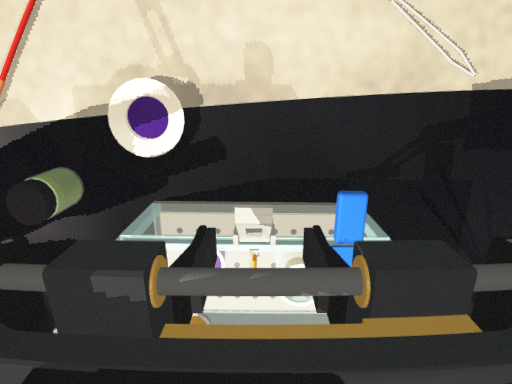

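>>> servo_tool([
  {"delta_pos":[-0.002,-0.002,0.01],"rotation":[0,0,0],"grip":0.05},
  {"delta_pos":[0,0,0.02],"rotation":[0,0,0],"grip":0.05},
  {"delta_pos":[0,0,0.0155],"rotation":[0,0,0],"grip":0.05},
  {"delta_pos":[0,0,0],"rotation":[0,0,0],"grip":0.05},
])

```text
t: 26.1
tool_pos: [0.4484, -0.0343, 0.1383]
tcp_rot: [-0.002, 0.022, 1.0, 0.0]
force: [-0.1, 0.1, 0.6]
gripper_width: 0.572
```

```bash
python3 -c "
from h import *
s,o=shot('19',('wrist','scene'))
B=lambda P:((np.asarray(P)-[.5603,-.041,0])@R.from_euler('z',0.048).as_matrix().T).round(4)
print(B(s['tool_pos']))
crop('pics/wrist19.png','pics/w19c.png',180,180,160,120,5)
crop('pics/scene19.png','pics/c19c.png',140,80,160,120,5)"
```

```text
26.1 [ 0.44843383 -0.03429732  0.13832187] [-1.800e-03  2.160e-02  9.998e-01  3.000e-04] [ 0.91  0.43 -1.14  2.09  0.5   0.93  1.02] [-0.1  0.1  0.6] 0.5722532849240186
[-0.1121  0.0013  0.1383]
```

View pics/c19c.png

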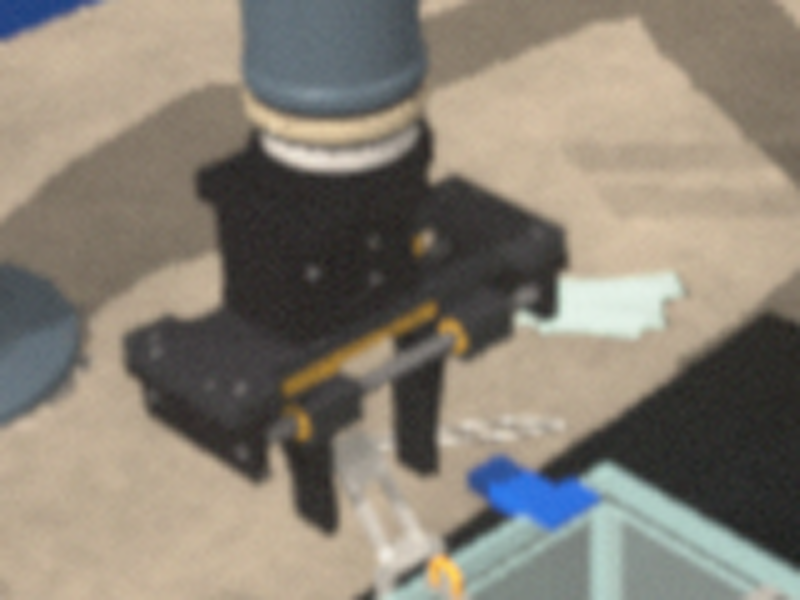

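View pics/w19c.png

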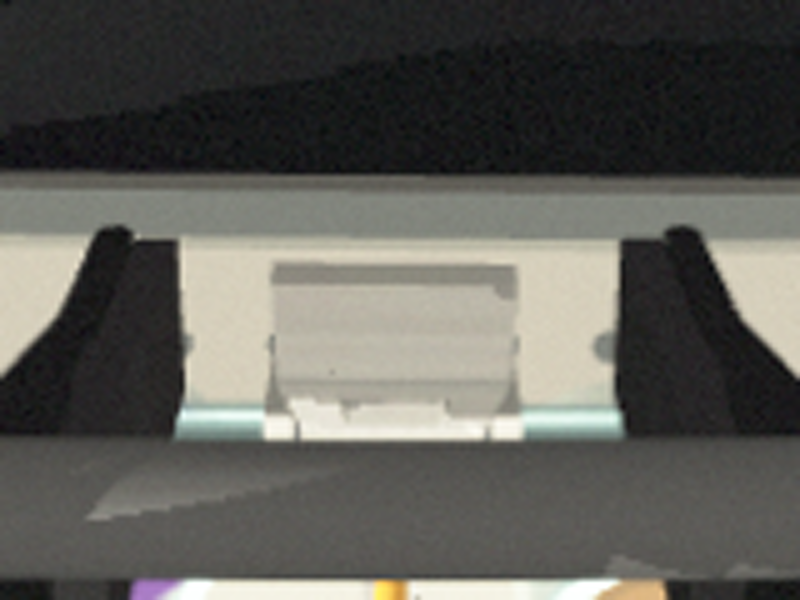

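>>> servo_tool([
  {"delta_pos":[0,0,0],"rotation":[0,0,0],"grip":0.01},
  {"delta_pos":[0,0,0],"rotation":[0,0,0],"grip":0.01},
  {"delta_pos":[0,0,0],"rotation":[0,0,0],"grip":0.01},
  {"delta_pos":[0,0,0],"rotation":[0,0,0],"grip":0.01},
  {"delta_pos":[0,0,0],"rotation":[0,0,0],"grip":0.01},
  {"delta_pos":[0,0,0],"rotation":[0,0,0],"grip":0.01},
])

```text
t: 26.8
tool_pos: [0.4497, -0.0348, 0.1402]
tcp_rot: [-0.0, 0.022, 1.0, -0.001]
force: [-1.3, -2.7, 3.0]
gripper_width: 0.262
```

>>> servo_tool([
  {"delta_pos":[-0.0075,0,-0.0049],"rotation":[0,0,0],"grip":0.01},
  {"delta_pos":[-0.0083,0,-0.0033],"rotation":[0,0,0],"grip":0.01},
  {"delta_pos":[-0.0088,0,-0.0016],"rotation":[0,0,0],"grip":0.01},
  {"delta_pos":[-0.009,0,0.0002],"rotation":[0,0,0],"grip":0.01},
  {"delta_pos":[-0.0088,0,0.002],"rotation":[0,0,0],"grip":0.01},
  {"delta_pos":[0,0,0],"rotation":[0,0,0],"grip":0.01},
])

```text
t: 27.4
tool_pos: [0.4925, -0.0369, 0.1477]
tcp_rot: [-0.001, 0.022, 1.0, -0.001]
force: [-2.9, -4.2, 2.7]
gripper_width: 0.265
```

```bash
python3 -c "
from h import *
s,o=shot('20',('scene',))
B=lambda P:((np.asarray(P)-[.5603,-.041,0])@R.from_euler('z',0.048).as_matrix().T).round(4)
print(B(s['tool_pos']))
crop('pics/scene20.png','pics/c20c.png',150,90,160,120,5)"
```

```text
27.4 [ 0.49254303 -0.03691529  0.14765564] [-8.000e-04  2.220e-02  9.998e-01 -6.000e-04] [ 0.85  0.49 -1.1   1.99  0.53  0.99  1.02] [-2.9 -4.2  2.7] 0.26463547874816135
[-0.0679  0.0008  0.1477]
```

View pics/c20c.png

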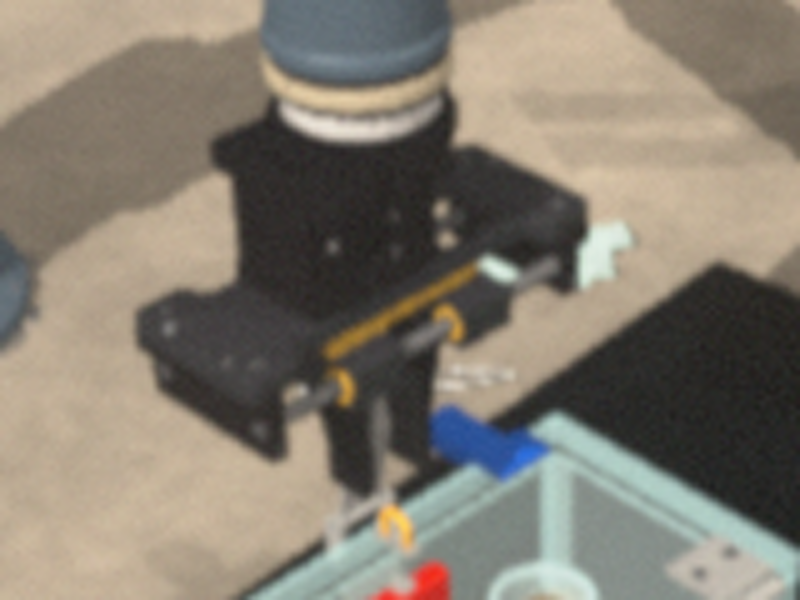

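>>> servo_tool([
  {"delta_pos":[-0.0082,0,0.0037],"rotation":[0,0,0],"grip":0.01},
  {"delta_pos":[-0.0073,0,0.0052],"rotation":[0,0,0],"grip":0.01},
  {"delta_pos":[-0.0061,0,0.0066],"rotation":[0,0,0],"grip":0.01},
  {"delta_pos":[0,0,0],"rotation":[0,0,0],"grip":0.01},
  {"delta_pos":[0,0,0],"rotation":[0,0,0],"grip":0.045},
  {"delta_pos":[0,0,0],"rotation":[0,0,0],"grip":0.045},
  {"delta_pos":[0,0,0],"rotation":[0,0,0],"grip":0.045},
  {"delta_pos":[0,0,0],"rotation":[0,0,0],"grip":0.045},
  {"delta_pos":[0,0,-0.02],"rotation":[0,0,0],"grip":0.045},
  {"delta_pos":[0,0,-0.025],"rotation":[0,0,0],"grip":0.045},
  {"delta_pos":[0,0,-0.02],"rotation":[0,0,0],"grip":0.045},
  {"delta_pos":[0,0,0],"rotation":[0,0,0],"grip":0.0},
])

```text
t: 28.65
tool_pos: [0.5153, -0.036, 0.1995]
tcp_rot: [0.003, 0.022, 1.0, 0.0]
force: [-0.0, 0.3, 0.8]
gripper_width: 0.481
```

```bash
python3 -c "
from h import *
s,o=shot('21',('scene','wrist'))
B=lambda P:((np.asarray(P)-[.5603,-.041,0])@R.from_euler('z',0.048).as_matrix().T).round(4)
print(B(s['tool_pos']))
crop('pics/scene21.png','pics/c21c.png',160,110,160,120,5)"
```

```text
28.65 [ 0.51531109 -0.03602508  0.19953112] [2.500e-03 2.160e-02 9.998e-01 1.000e-04] [ 0.87  0.46 -1.14  1.89  0.47  1.09  1.07] [-0.   0.3  0.8] 0.4814632777430589
[-0.0452  0.0028  0.1995]
```

View pics/c21c.png

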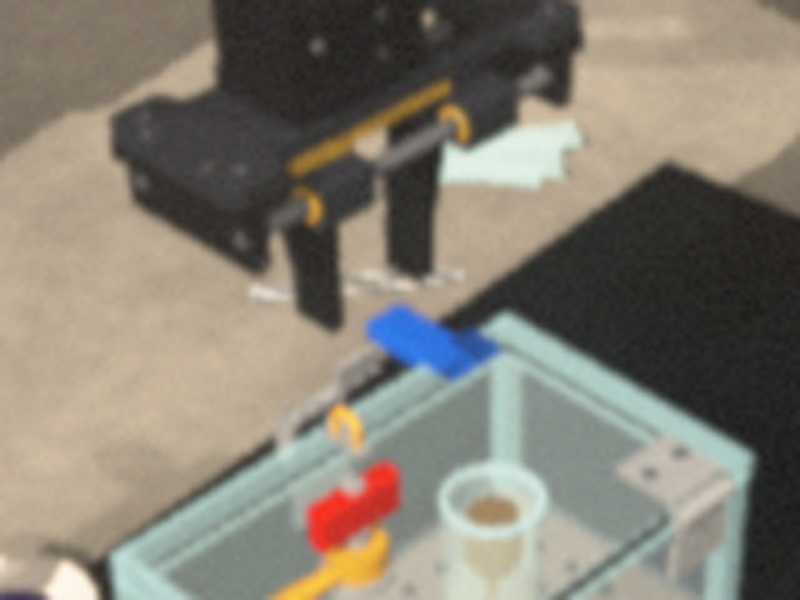

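View pics/wrist21.png

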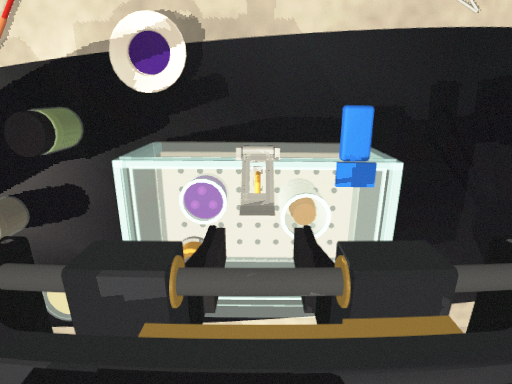

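>>> servo_tool([
  {"delta_pos":[-0.008,-0.001,0],"rotation":[0,0,0],"grip":0.0},
  {"delta_pos":[0,0,0],"rotation":[0,0,0],"grip":0.0},
  {"delta_pos":[0,0,0.005],"rotation":[0,0,0],"grip":0.0},
  {"delta_pos":[0,0,0.01],"rotation":[0,0,0],"grip":0.0},
  {"delta_pos":[0,0,0.015],"rotation":[0,0,0],"grip":0.0},
  {"delta_pos":[0,0,0.015],"rotation":[0,0,0],"grip":0.0},
  {"delta_pos":[0,0,0.012],"rotation":[0,0,0],"grip":0.0},
  {"delta_pos":[0,0,0.012],"rotation":[0,0,0],"grip":0.0},
  {"delta_pos":[0,0,0.006],"rotation":[0,0,0],"grip":0.0},
  {"delta_pos":[0,0,0],"rotation":[0,0,0],"grip":0.0},
])

```text
t: 29.75
tool_pos: [0.5251, -0.0383, 0.1238]
tcp_rot: [0.003, 0.022, 1.0, -0.0]
force: [3.0, -2.1, 13.9]
gripper_width: 0.006
```

```bash
python3 -c "
from h import *
s,o=shot('22',('scene',))
B=lambda P:((np.asarray(P)-[.5603,-.041,0])@R.from_euler('z',0.048).as_matrix().T).round(4)
print(B(s['tool_pos']))
crop('pics/scene22.png','pics/c22c.png',160,110,160,120,5)"
```

```text
29.75 [ 0.52509039 -0.0383277   0.12377148] [ 3.300e-03  2.170e-02  9.998e-01 -4.000e-04] [ 0.78  0.56 -1.04  1.95  0.59  0.97  0.98] [ 3.  -2.1 13.9] 0.006120187205829652
[-0.0353  0.001   0.1238]
```

View pics/c22c.png

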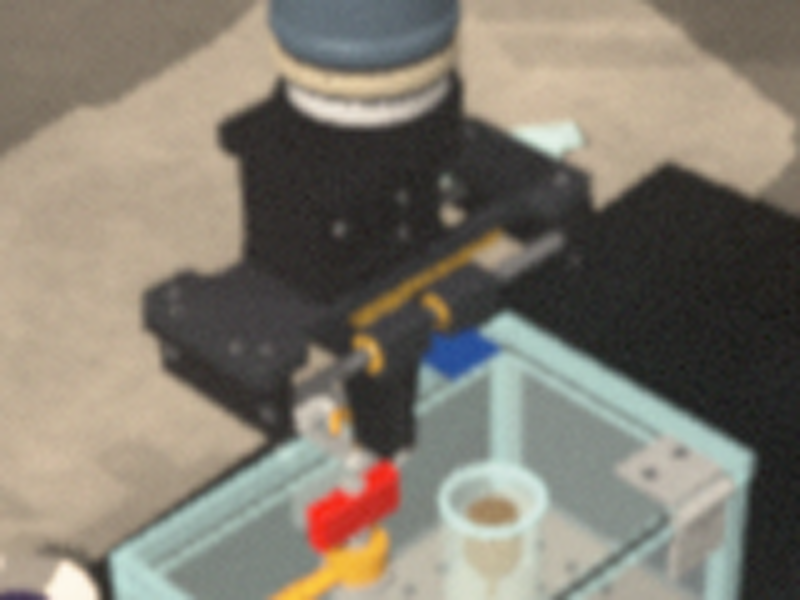

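>>> servo_tool([
  {"delta_pos":[0,0,0.001],"rotation":[0,0,0],"grip":0.0},
  {"delta_pos":[0,0,0.001],"rotation":[0,0,0],"grip":0.0},
  {"delta_pos":[0,0,0],"rotation":[0,0,0],"grip":0.0},
])

```text
t: 30.1
tool_pos: [0.5252, -0.0383, 0.1232]
tcp_rot: [0.004, 0.022, 1.0, -0.001]
force: [0.5, -3.4, 23.3]
gripper_width: 0.009
```

>>> servo_tool([
  {"delta_pos":[0,0,-0.005],"rotation":[0,0,0],"grip":0.0},
  {"delta_pos":[0,0,-0.02],"rotation":[0,0,0],"grip":0.0},
  {"delta_pos":[0,0,-0.03],"rotation":[0,0,0],"grip":0.0},
  {"delta_pos":[-0.01,0,-0.03],"rotation":[0,0,0],"grip":0.0},
  {"delta_pos":[-0.02,0,-0.02],"rotation":[0,0,0],"grip":0.0},
  {"delta_pos":[-0.02,0,0],"rotation":[0,0,0],"grip":0.0},
  {"delta_pos":[0,0,0],"rotation":[0,0,0],"grip":0.0},
])

```text
t: 30.8
tool_pos: [0.5724, -0.0408, 0.2239]
tcp_rot: [-0.0, 0.022, 1.0, 0.0]
force: [-0.9, -0.8, -0.3]
gripper_width: 0.007
```

```bash
python3 -c "
from h import *
s,o=shot('23',('scene','wrist','side'))
B=lambda P:((np.asarray(P)-[.5603,-.041,0])@R.from_euler('z',0.048).as_matrix().T).round(4)
print(B(s['tool_pos']))
crop('pics/scene23.png','pics/c23c.png',180,130,120,90,6.6)
crop('pics/wrist23.png','pics/w23c.png',200,120,120,90,6.6)
crop('pics/side23.png','pics/s23c.png',210,120,120,90,6.6)"
```

```text
30.8 [ 0.57243628 -0.04075845  0.22392392] [-4.000e-04  2.220e-02  9.998e-01  4.000e-04] [ 0.79  0.53 -1.1   1.74  0.5   1.19  1.08] [-0.9 -0.8 -0.3] 0.006737475421864968
[0.0121 0.0008 0.2239]
```

View pics/c23c.png

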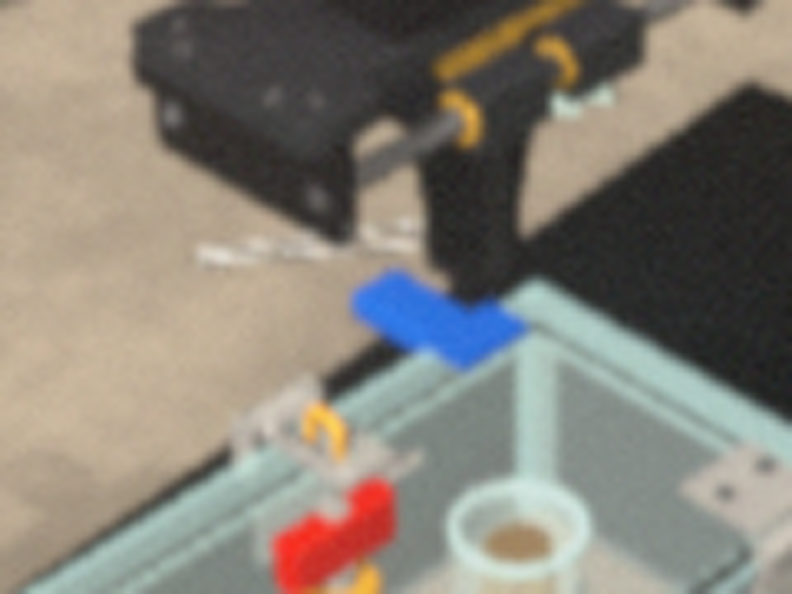

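View pics/w23c.png

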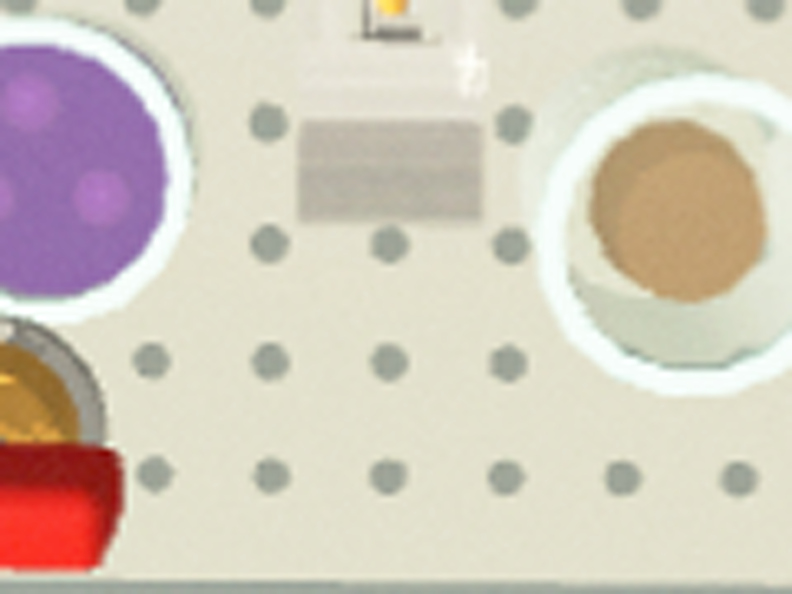

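View pics/s23c.png

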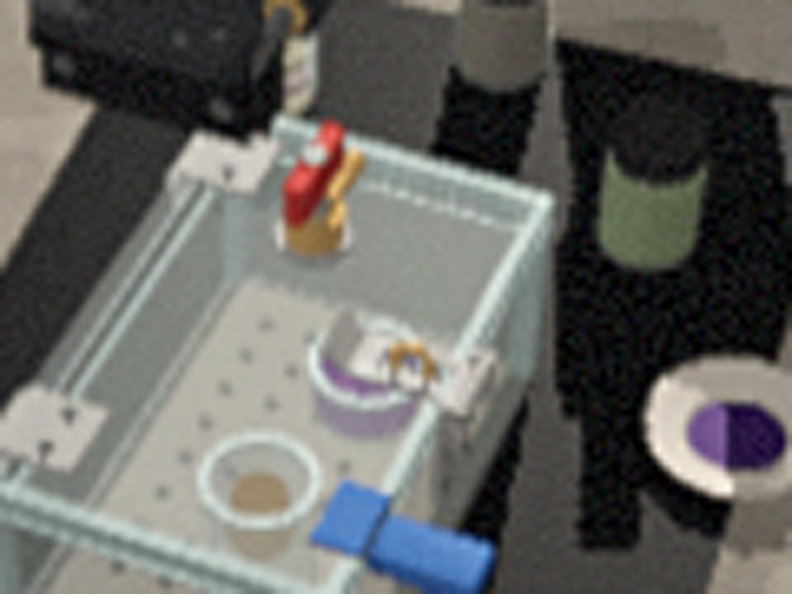

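```bash
cat > m23.py <<'E'
from h import *
import pickle
s,o=pickle.load(open('23.pkl','rb'))
Ri=R.from_euler('z',-0.048).as_matrix()
W=lambda b: Ri@np.array(b)+[.5603,-.041,0]
off={'wrist':(200,120),'scene':(180,130),'side':(210,120)}
def pt(r,y,n,th): return W([-.084+r*np.cos(th)-n*np.sin(th),y,.116+r*np.sin(th)+n*np.cos(th)])
for th in (0,.06,.12,.2):
  for nm,r,y in (('bendL',.047,.014),('bendR',.047,-.010)):
    print(th,nm,{k:((proj(o[k][0],pt(r,y,.0015,th))[0]-off[k])*6.6).round(0) for k in off})
E
python3 m23.py
python3 -c "
from h import *
crop('pics/scene23.png','pics/c23d.png',205,180,50,40,15)
crop('pics/side23.png','pics/s23d.png',250,160,50,40,15)"
```

```text
0 bendL {'wrist': array([483., 112.]), 'scene': array([397., 446.]), 'side': array([343., 367.])}
0 bendR {'wrist': array([298., 111.]), 'scene': array([345., 479.]), 'side': array([366., 327.])}
0.06 bendL {'wrist': array([484., 113.]), 'scene': array([396., 439.]), 'side': array([344., 363.])}
0.06 bendR {'wrist': array([297., 112.]), 'scene': array([344., 472.]), 'side': array([367., 323.])}
0.12 bendL {'wrist': array([485., 113.]), 'scene': array([395., 432.]), 'side': array([345., 358.])}
0.12 bendR {'wrist': array([296., 112.]), 'scene': array([343., 465.]), 'side': array([368., 318.])}
0.2 bendL {'wrist': array([487., 111.]), 'scene': array([394., 422.]), 'side': array([347., 352.])}
0.2 bendR {'wrist': array([295., 110.]), 'scene': array([341., 455.]), 'side': array([370., 312.])}
```

View pics/c23d.png

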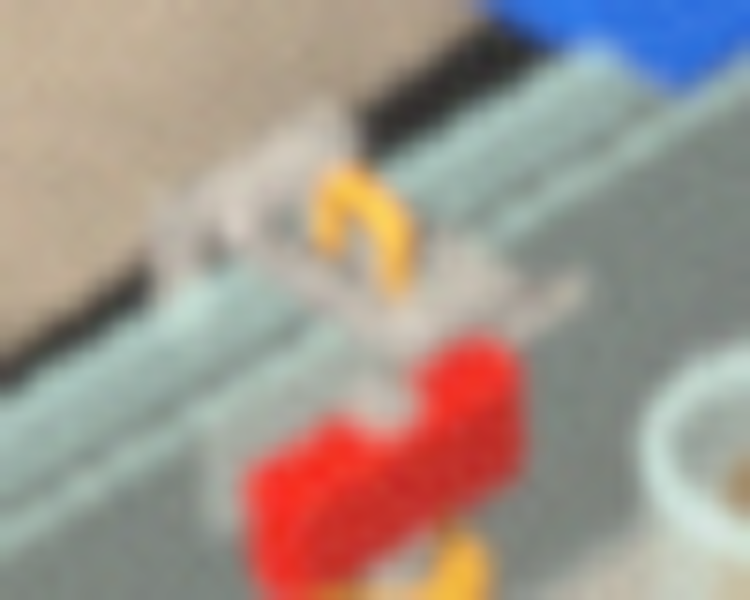

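View pics/s23d.png

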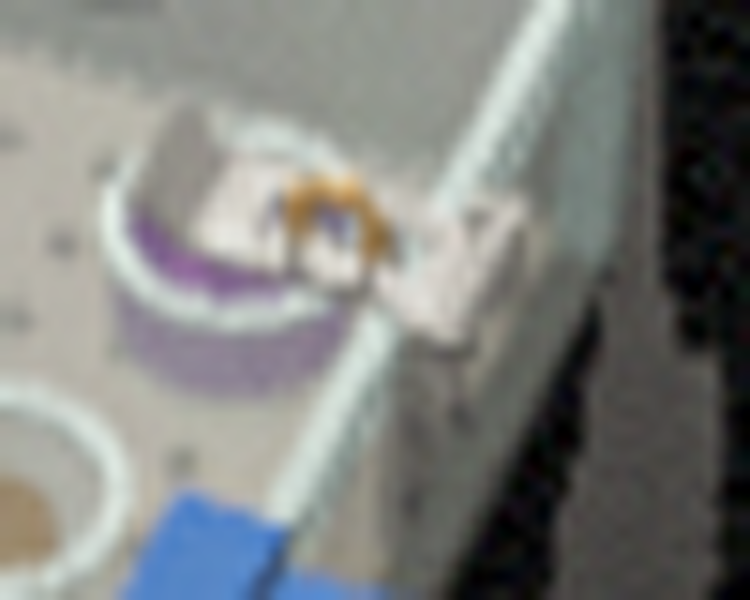

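>>> servo_tool([
  {"delta_pos":[0.0206,0.001,0],"rotation":[0,0,0],"grip":0.0},
  {"delta_pos":[0.0205,0,0.01],"rotation":[0,0,0],"grip":0.0},
  {"delta_pos":[0,0,0.025],"rotation":[0,0,0],"grip":0.0},
  {"delta_pos":[0,0,0.025],"rotation":[0,0,0],"grip":0.0},
  {"delta_pos":[0,0,0.02],"rotation":[0,0,0],"grip":0.0},
  {"delta_pos":[0,0,0.014],"rotation":[0,0,0],"grip":0.0},
  {"delta_pos":[0,0,0.004],"rotation":[0,0,0],"grip":0.0},
  {"delta_pos":[0,0,0.003],"rotation":[0,0,0],"grip":0.0},
  {"delta_pos":[0,0,0],"rotation":[0,0,0],"grip":0.0},
])

```text
t: 31.85
tool_pos: [0.5296, -0.0376, 0.1249]
tcp_rot: [-0.001, 0.022, 1.0, -0.001]
force: [-2.4, -0.1, 3.3]
gripper_width: 0.009
```

>>> servo_tool([
  {"delta_pos":[0,0,0.0015],"rotation":[0,0,0],"grip":0.0},
  {"delta_pos":[0,0,0.0015],"rotation":[0,0,0],"grip":0.0},
  {"delta_pos":[0,0,0],"rotation":[0,0,0],"grip":0.0},
])

```text
t: 32.15
tool_pos: [0.5302, -0.0375, 0.1239]
tcp_rot: [-0.0, 0.022, 1.0, -0.001]
force: [-9.4, -1.6, 17.0]
gripper_width: 0.007
```

>>> servo_tool([
  {"delta_pos":[0,0,-0.005],"rotation":[0,0,0],"grip":0.0},
  {"delta_pos":[0,0,-0.02],"rotation":[0,0,0],"grip":0.0},
  {"delta_pos":[0,0,-0.03],"rotation":[0,0,0],"grip":0.0},
  {"delta_pos":[0,0,-0.03],"rotation":[0,0,0],"grip":0.0},
  {"delta_pos":[0,0,-0.03],"rotation":[0,0,0],"grip":0.0},
  {"delta_pos":[-0.02,0,-0.03],"rotation":[0,0,0],"grip":0.0},
  {"delta_pos":[-0.02,0,-0.03],"rotation":[0,0,0],"grip":0.0},
  {"delta_pos":[-0.02,0,0],"rotation":[0,0,0],"grip":0.0},
  {"delta_pos":[0,0,0],"rotation":[0,0,0],"grip":0.0},
])

```text
t: 33.05
tool_pos: [0.5928, -0.0403, 0.2975]
tcp_rot: [0.002, 0.022, 1.0, 0.001]
force: [0.2, 0.1, -0.4]
gripper_width: 0.005
```

```bash
python3 -c "
from h import *
s,o=shot('24',('scene','wrist','side'))
crop('pics/scene24.png','pics/c24c.png',180,130,120,90,6.6)
B=lambda P:((np.asarray(P)-[.5603,-.041,0])@R.from_euler('z',0.048).as_matrix().T).round(4)
i,p,d=o['wrist']; hsv=cv2.cvtColor(p,cv2.COLOR_RGB2HSV)
m=((hsv[...,0]<6)|(hsv[...,0]>174))&(hsv[...,1]>170)&(hsv[...,2]>90); m[:100]=0;m[240:]=0;m[:,:100]=0;m[:,320:]=0
ys,xs=np.nonzero(m);P=onz(i,np.c_[xs,ys],.159); print('bar',cv2.minAreaRect((P[:,:2]*1000).astype(np.float32)))
m=(hsv[...,0]>100)&(hsv[...,0]<125)&(hsv[...,1]>150)&(hsv[...,2]>80); m[230:]=0
ys,xs=np.nonzero(m);P=B(onz(i,np.c_[xs,ys],.112)); print('blue',P.min(0),P.max(0))
"
```

```text
33.05 [ 0.59277869 -0.0403397   0.29751909] [1.900e-03 2.230e-02 9.997e-01 6.000e-04] [ 0.78  0.5  -1.12  1.59  0.46  1.34  1.12] [ 0.2  0.1 -0.4] 0.004618522002066545
bar ((562.9857788085938, -93.33844757080078), (43.33136749267578, 11.813687324523926), 87.3162841796875)
blue [-0.1206  0.0661  0.112 ] [-0.0565  0.0984  0.112 ]
```

View pics/wrist24.png

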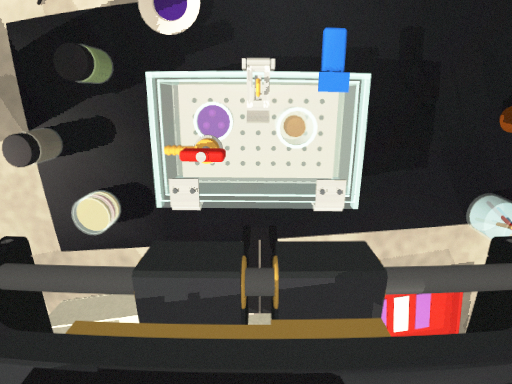

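View pics/side24.png

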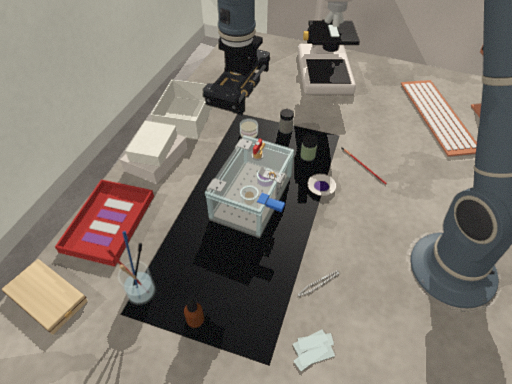

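View pics/c24c.png

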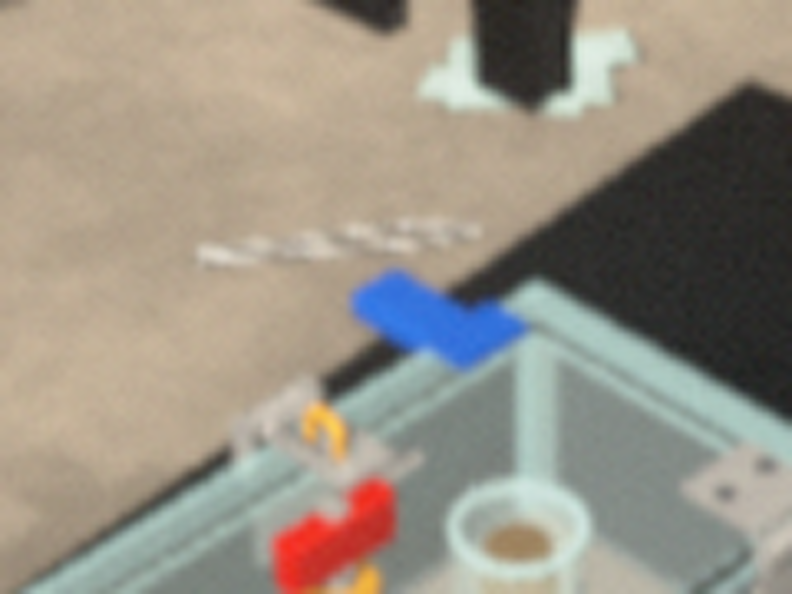

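The tap bar is in line with the nozzle at a yaw of 87.3°, which is about 1.57 rad. The tab is where it was when the lid was shut. The jar stands at (295,126) in the wrist view, beside the dish. The hasp lies flat with the staple ring through its slot at (258,88), and the arm is clear, so I'm handing in.

```bash
python3 -c "
from rig import ctrl
print(ctrl.job_done())"
```

```text
the job is handed in; nothing more can be done
None
```

The jar is in the box, the lid is shut, the hasp is down over its staple and the tap is open. I handed the job in at about 33 s, and it reports no verdict.

I did it in the order asked:
- **Tap:** turned fully open while the lid was still shut.
- **Lid:** raised by the blue tab to about 1.5 rad, where it stayed up on its own.
- **Jar:** carried over upright and set down under light contact (about 10 N) beside the petal dish.
- **Lid again:** held by the tab all the way down onto the seal.
- **Hasp:** swung over, then pressed down twice with about 17–23 N.

My last checks:
- **Tap:** the bar measured about 1.57 rad.
- **Lid:** the blue tab is back at its shut position.
- **Jar:** it looks upright in the last pictures. I did not measure its final position after letting go.
- **Hasp:** it lies flat with the staple ring through its slot, and the second press did not change the picture. I could not measure its angle to better than roughly 0.05 rad. "Fully home" therefore rests on the firm stop under pressing and the side view matching about 0 rad.
- **Other things:** none looks moved or knocked over, and the gripper is clear of the box.

The two fixed cameras disagreed by about 4 mm in x, so I used their average, which the wrist camera confirmed.

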